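Gauge the post holders and reject the tight ones

ROBOT

A 6-joint arm with a two-finger parallel gripper is mounted at the origin on the work surface. World frame = base frame: x ahead of the robot, y to its left, z up, the work surface at z = 0. Lengths are in m, angles in rad, forces in N, time in s.
With the tool pointing down it reaches from about 0.3 to 0.85 m from the base axis. Payload 5.4 kg.
Tool frame: the origin (TCP) lies midway between the tips of the shut fingers; the grasp point (between the pads) lies 19 mm behind it; x points along the fingers, y is the direction in which the jaws open and shut, and the axes are right-handed (so a half turn about x gives the same grasp; the last joint's range is limited). The gripper opens to 85 mm and grips with 20 to 120 N. Pads are 22 mm wide; open, the fingers measure 114 mm over their backs; the gripper's body (76 mm by 85 mm) begins 54 mm behind the grasp point. The pads swing forward as they close: fully open they stand 13 mm farther back than shut.
Start: joints at [1.123, 0.158, 1.597, -0, 1.386, -0.21], TCP at [0.135, 0.559, 0.231] pointing down, gripper open.
Joint ranges: [-2.91, 2.91], [-0.94, 2.29], [0.18, 2.7], [-1.29, 4.43], [0.17, 2.64], [-3, 3]. Speed limits (rad/s): [2.57, 2.57, 3.14, 3.14, 3.14, 3.14].

INTERFACE

Orientations are given as a unit quaternion [w, x, y, z].
In Python, from cell import env gives the robot as it stands.
- The arm moves only by the tool play_rows, never from a script. Its arguments are lists of equal length, an entry for each row: "xyz": the shift along the world's x, y, z in mm, a list of three; "dr": the turn, a rotation vector about the world's x, y, z in rad, a list of three; "gripper": the closure, from 0 (fully open) to 1 (shut). In form: {"xyz": [[tx, ty, tz], ...], "dr": [[ax, ay, az], ...], "gripper": [gripper, ...]}. A call has 1 to 5 rows; each row shifts and turns the pose as measured when the row begins; what a row does not reach is not made up. A row lasts 1/12 s, in which the tool goes at most 41.7 mm and 7.16 degrees, less where a joint would pass 70% of its speed; a pose out of reach is approached as far as the arm can. A call with a gripper value outside its range is refused whole. The fingers move at their own pace and stop on an object; "squeeze" is the grip in N (left out, the last holds). Time passes only in rows, so rows that do not move let the fingers close. It gives the time, the measured TCP pose, the force and the opening at its end, in the units of the state.
- env.get_obs(): the state, without advancing time (a new reading comes with each control period).
- env.snapshot(name): name is "side" or "top" or "wrist"; returns a dict with "pixels" (400x640x3 uint8, red, green, blue), "K" (3x3 intrinsics, pixels), "extrinsics" (4x4, takes a point from camera to world coordinates); the wrist camera has in their place "tool_from_camera" (4x4, takes a point from camera to tool coordinates, whose origin is the TCP and whose axes are the tool frame's). Camera axes: x right, y down, z forward; pixel columns grow to the right and rows downward; lengths in m; the calibration is good to about 2 mm. A picture is of the moment at which its call begins: read the wrist's pose just before it. There is no depth.
- env.hand_in(): hands the job in, once; it reports no verdict.
The state is a dict: "time": time; "joint_pos": joint angles; "joint_velocities": joint speeds; "effort": joint torques, N m; "position": TCP position; "tool_rot": TCP orientation; "ft_force": force on the tool from outside, world axes, zero at the start; "wrist_torque": the same for the moment, N m; "finger_gap": opening from 0.0 (shut) to 1.0 (fully open).
Only numpy, scipy, OpenCV 4.12 (cv2) and the standard library are available. Lean on these libraries where they do the work, as an engineer would, in place of code of your own. Each camera call takes 0.05 s, during which the arm holds its last target.

TASK

Take the green-handled pin gauge from its wooden stand and try it gently, never forcing it, in the bore of each of the three black post holders on the board, from left to right as the robot sees them. Leave the gauge standing fully home in the one holder it fits, still in its nest, and set the two that stop the pin upright in the red bin. Leave everything else where it is.

Things in the scene. Friction and masses are not known exactly. Their poses are not given: they have to be found in the camera images.
- holder_left_center (a point): The left one of three look-alike post holders (left is +y): black block 40x40 mm, 45 mm tall, 0.16 kg, with a vertical bore ringed in brass. Point: block centre, 22.5 mm below the bore's mouth; z up, x, y square to the sides. Bore 13.5 mm wide, 40 mm deep, a black dust seal that the pin passes freely hides its inside. In one holder the pin goes home; in a bad one it stops about 10 mm down.
- holder_middle_center (a point): The middle one of three look-alike post holders (left is +y): black block 40x40 mm, 45 mm tall, 0.16 kg, with a vertical bore ringed in brass. Point: block centre, 22.5 mm below the bore's mouth; z up, x, y square to the sides. Bore 13.5 mm wide, 40 mm deep, a black dust seal that the pin passes freely hides its inside. In one holder the pin goes home; in a bad one it stops about 10 mm down.
- holder_right_center (a point): The right one of three look-alike post holders (left is +y): black block 40x40 mm, 45 mm tall, 0.16 kg, with a vertical bore ringed in brass. Point: block centre, 22.5 mm below the bore's mouth; z up, x, y square to the sides. Bore 13.5 mm wide, 40 mm deep, a black dust seal that the pin passes freely hides its inside. In one holder the pin goes home; in a bad one it stops about 10 mm down.
- board: Fixed wooden board 100 x 290 mm, 8 mm thick, origin at the centre of its underside, z up; the holders stand on it in a row along its y axis, 90 mm apart, each in a nest: a low square aluminium fence, 5 mm above the board, with about 1.5 mm of play each way. A holder's top is 53 mm above the table.
- gauge_grip (a point): Centre of the pin gauge's handle, a green square bar 20 x 20 mm, 56 mm tall; z up along the standing gauge, x and y square to the handle's faces. Below the handle is a steel flange, 30 mm across, 6 mm thick, and below that the steel pin, 12 mm in diameter, 36 mm long, its end tapered to 8 mm over the last 3 mm. 0.12 kg.
- gauge_tip (a point): Lower end of the gauge's pin, on its axis, 70 mm below the centre of the handle.
- stand_mouth (a point): Centre of the mouth of the gauge's stand, a fixed wooden block 70 x 70 mm and 46 mm tall with one round bore 16.5 mm wide and 42 mm deep. The gauge starts in it with the flange resting on its top (pin tip 36 mm below this point). z up. At the left or at the right of the board.
- bin: Fixed open red reject bin, 150 mm (its x) by 190 mm (its y) outside, 40 mm tall, walls and floor about 4 mm thick; origin at the centre of its underside, z up. At the left or at the right of the board.
- brass_weight: Bystander: brass cylinder weight, 40 mm across, 18 mm tall; origin at the underside.
- steel_weight: Bystander: small steel knobbed weight, 32 mm across, 44 mm tall; origin at the underside.
- screwdriver: Bystander: screwdriver with a blue handle, 160 mm long, lying.
- lens: Bystander: round lens 52 mm across on a short post with a round foot, about 98 mm tall; origin at the underside.
- card_box: Bystander: closed cardboard box, 70 x 100 x 45 mm; origin at the underside.
- screw_jar: Bystander: glass jar with a white cap, 56 mm across, 65 mm tall; origin at the underside.
- clamp_ring: Bystander: dark steel ring, 44 mm across, 12 mm tall, lying flat; origin at the underside.
There are look-alikes about, which are no part of the job. Of the things that look like the part that bears gauge_grip, the middle-sized one is meant.

How it is judged:
On the way, in this order (a step that is already met when the one before it is completed fails the run):
1. the gauge is tried in the left holder: its pin is at least 8 mm down the bore (horizontal distance between gauge_tip and holder_left_center below 0.004 m and z of gauge_tip in the frame of holder_left_center below 0.0145 m).
2. the gauge is tried in the middle holder: its pin is at least 8 mm down the bore (horizontal distance between gauge_tip and holder_middle_center below 0.004 m and z of gauge_tip in the frame of holder_middle_center below 0.0145 m).
3. the gauge is tried in the right holder: its pin is at least 8 mm down the bore (horizontal distance between gauge_tip and holder_right_center below 0.004 m and z of gauge_tip in the frame of holder_right_center below 0.0145 m).
At the end, for the whole second after the job is handed in: The gauge stands upright in the holder it fits, pin 32 mm or more down the bore, that holder within 12 mm of its start; the other two stand upright (0.12 rad) on the bin floor, centres within 60 mm (bin x) and 80 mm (bin y) of its centre; all released and at rest (((distance of holder_left_center from where it was at the start of the episode below 0.012 m and horizontal distance between gauge_tip and holder_left_center below 0.004 m and z of gauge_tip in the frame of holder_left_center below -0.0095 m and z of each of holder_middle_center, holder_right_center in the frame of bin below 0.036 m and x of holder_middle_center in the frame of bin between -0.06 and 0.06 m and y of holder_middle_center in the frame of bin between -0.08 and 0.08 m and x of holder_right_center in the frame of bin between -0.06 and 0.06 m and y of holder_right_center in the frame of bin between -0.08 and 0.08 m) or (distance of holder_middle_center from where it was at the start of the episode below 0.012 m and horizontal distance between gauge_tip and holder_middle_center below 0.004 m and z of gauge_tip in the frame of holder_middle_center below -0.0095 m and z of each of holder_left_center, holder_right_center in the frame of bin below 0.036 m and x of holder_left_center in the frame of bin between -0.06 and 0.06 m and y of holder_left_center in the frame of bin between -0.08 and 0.08 m and x of holder_right_center in the frame of bin between -0.06 and 0.06 m and y of holder_right_center in the frame of bin between -0.08 and 0.08 m) or (distance of holder_right_center from where it was at the start of the episode below 0.012 m and horizontal distance between gauge_tip and holder_right_center below 0.004 m and z of gauge_tip in the frame of holder_right_center below -0.0095 m and z of each of holder_left_center, holder_middle_center in the frame of bin below 0.036 m and x of holder_left_center in the frame of bin between -0.06 and 0.06 m and y of holder_left_center in the frame of bin between -0.08 and 0.08 m and x of holder_middle_center in the frame of bin between -0.06 and 0.06 m and y of holder_middle_center in the frame of bin between -0.08 and 0.08 m)) and angle between each of holder_left_center, holder_middle_center, holder_right_center, gauge_tip's own z axis and vertical below 0.12 rad and linear speed of each of gauge, holder_left, holder_middle, holder_right below 0.02 m/s); the robot touches nothing.
It fails at once if the gauge is pressed on a post holder, or down inside it, with more than 60 N (contact force between gauge and holder_left above 60 N or contact force between gauge and holder_middle above 60 N or contact force between gauge and holder_right above 60 N or (contact force between holder_left and board above 60 N and horizontal distance between gauge_tip and holder_left_center below 0.015 m and contact force between the fingers and holder_left below 0.5 N) or (contact force between holder_middle and board above 60 N and horizontal distance between gauge_tip and holder_middle_center below 0.015 m and contact force between the fingers and holder_middle below 0.5 N) or (contact force between holder_right and board above 60 N and horizontal distance between gauge_tip and holder_right_center below 0.015 m and contact force between the fingers and holder_right below 0.5 N)).
It fails at once if a bystander is moved by more than 25 mm (distance of any of brass_weight, steel_weight, screwdriver, lens, card_box, screw_jar, clamp_ring from where it was at the start of the episode above 0.025 m).
It also fails if it takes over 72 s, if anything falls off the work surface, if the arm or the gripper's body presses on something with over 40 N, if the wrist force passes 120 N, or if a joint passes its speed limit or range.

## Working session

There is one attempt and no reset: what is moved stays moved. The work goes in short steps, Python scripts to look and compute and a tool call to move; the robot and the scene stay as the last step left them, time stands still between calls to the robot, and variables do not carry over. Pictures are saved under pics/ and viewed, and the job is handed in when it is done.

Besides the shell and the picture viewer there is one more tool, called as name(argument=value, ...), one argument or row to a line, values as JSON. play_rows: Moves the arm, as the interface text tells. Its arguments: {"type":"object","properties":{"xyz":{"type":"array"},"dr":{"type":"array"},"gripper":{"type":"array"},"squeeze":{"type":"number"}},"required":["xyz","dr","gripper"]}

```bash
ls; mkdir -p pics
cat > h.py <<'E'
import numpy as np,cv2
from cell import env
def save(n,img): cv2.imwrite('pics/'+n,cv2.cvtColor(np.ascontiguousarray(img),cv2.COLOR_RGB2BGR))
def ray(s,u,v):
    d=np.linalg.inv(s['K'])@np.array([u,v,1.]); T=np.array(s['extrinsics']); return T[:3,3],T[:3,:3]@d
def onz(s,u,v,z):
    o,d=ray(s,u,v); return o+d*(z-o[2])/d[2]
def proj(s,p):
    T=np.linalg.inv(np.array(s['extrinsics'])); c=T[:3,:3]@np.array(p)+T[:3,3]; q=s['K']@c; return q[:2]/q[2]
E
python3 - <<'E'
from h import *
o=env.get_obs(); print(o)
for n in('top','side','wrist'):
    s=env.snapshot(n); save(n+'0.png',s['pixels']); np.savez(n+'0.npz',**s)
    print(n,s['K'],s.get('extrinsics',s.get('tool_from_camera')))
E
```

```text
pics
{'time': 0.0, 'joint_pos': array([ 1.12289749e+00,  1.59105571e-01,  1.59826154e+00,  1.34696093e-05,
        1.38619489e+00, -2.10128025e-01]), 'joint_velocities': array([-0.00034611,  0.00081194, -0.00070604,  0.00020487,  0.0012444 ,
       -0.00030162]), 'effort': array([-1.09783439e-03, -3.96010029e+01, -3.31425869e+01, -3.32612635e-04,
        8.46673240e-03,  6.17870448e-07]), 'position': array([0.1351942 , 0.55824951, 0.23027047]), 'tool_rot': array([ 0.70188579,  0.08321021,  0.70234459, -0.08452503]), 'ft_force': array([ 0.26691405, -0.22630649, -0.60140515]), 'wrist_torque': array([-0.00590404,  0.06645944, -0.00742915]), 'finger_gap': 0.9998045837775075}
top [[432.27418621   0.         313.52374459]
 [  0.         432.27418621 195.7657079 ]
 [  0.           0.           1.        ]] [[ 0.01358595 -0.99735104  0.07145851  0.47777736]
 [-0.99977707 -0.01470463 -0.01515225 -0.02425989]
 [ 0.01616288 -0.07123672 -0.99732848  1.18803535]
 [ 0.          0.          0.          1.        ]]
side [[369.55843287   0.         320.44685913]
 [  0.         369.55843287 192.88454501]
 [  0.           0.           1.        ]] [[ 0.71635658 -0.44551835  0.53697919  0.04826867]
 [-0.69746874 -0.4784689   0.53348371 -0.57603784]
 [ 0.01925106 -0.75669076 -0.65348947  0.70136835]
 [ 0.          0.          0.          1.        ]]
wrist [[346.55591083   0.         320.17832492]
 [  0.         346.55591083 194.61240531]
 [  0.           0.           1.        ]] [[ 1.63065123e-04 -2.92676276e-01  9.56211572e-01 -1.42505077e-01]
 [ 9.99999979e-01 -6.91577625e-05 -1.91700207e-04  4.19431720e-04]
 [ 1.22235556e-04  9.56211583e-01  2.92676259e-01 -7.44387432e-02]
 [ 0.00000000e+00  0.00000000e+00  0.00000000e+00  1.00000000e+00]]
```

View pics/top0.png

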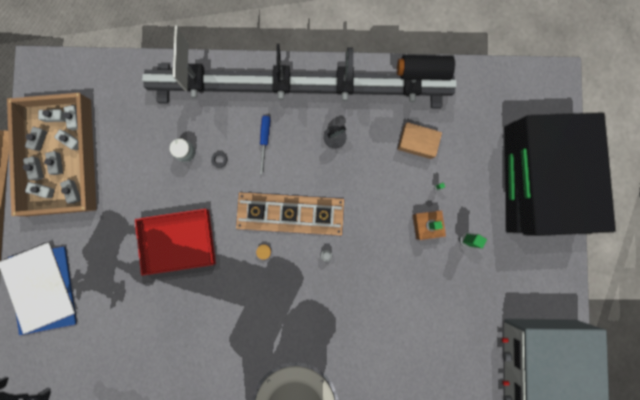

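View pics/side0.png

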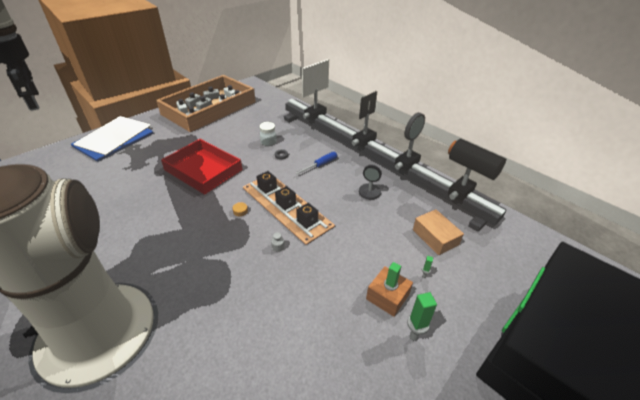

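View pics/wrist0.png

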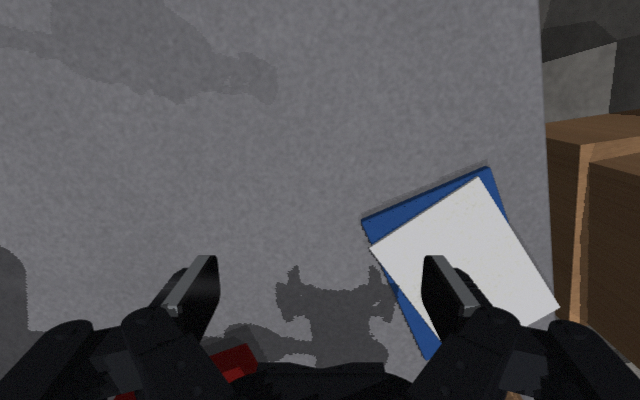

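The top and side views show the board, bin and stand. There are three green candidates:
- In the wooden stand: top (436,225), side (393,275). Middle-sized.
- Large, free-standing: top (475,241), side (423,312).
- Small: top (440,185), side (428,265).

By the description it's the one in the stand. I'll check that in a crop and measure.

Run:
```python
from h import *
t=dict(np.load('top0.npz')); s=dict(np.load('side0.npz'))
a=cv2.resize(s['pixels'][235:345,350:460],None,fx=4,fy=4,interpolation=cv2.INTER_CUBIC)
b=cv2.resize(t['pixels'][175:255,405:495],None,fx=4,fy=4,interpolation=cv2.INTER_CUBIC)
c=np.zeros((440,800,3),np.uint8); c[:440,:440]=a; c[:320,440:800]=b; save('crop1.png',c)
d=cv2.resize(t['pixels'][180:280,130:350],None,fx=3.6,fy=3.6,interpolation=cv2.INTER_CUBIC); save('crop2.png',d)
for n,i in(('top',t),('side',s)):
    h=cv2.cvtColor(i['pixels'],cv2.COLOR_RGB2HSV)
    for col,lo,hi in(('green',(50,120,60),(75,255,255)),('red',(0,180,60),(5,255,255)),('brass',(12,110,60),(28,255,255)),('wood',(8,60,90),(20,200,255))):
        m=cv2.inRange(h,lo,hi); k,_,st,ce=cv2.connectedComponentsWithStats(m)
        for j in range(1,k):
            if st[j,4]>15 : print(n,col,st[j],ce[j].round(1))
```

```text
top green [522 148   9  50 245] [526.  172.9]
top green [510 154   5  46 207] [511.8 177.6]
top green [437 184   7   4  22] [440.4 185.6]
top green [430 222  12   7  69] [435.8 225. ]
top green [464 235  22  13 202] [474.9 240.5]
top red [ 136  210   78   64 3948] [174.9 241.5]
top brass [398  59   7  17 100] [400.7  66.4]
top brass [400 124  40  33 922] [419.4 140.2]
top brass [  0 132  12  76 450] [  3.2 160.3]
top brass [ 81 177   4  17  33] [ 82.7 184.3]
top brass [ 12 182   3  12  19] [ 13.  187.9]
top brass [275 197   9   3  19] [279.1 197.8]
top brass [307 199  10   4  19] [312.9 200.2]
top brass [240 207   5   9  21] [242.1 211.6]
top brass [251 206   9  10  52] [255.  210.8]
top brass [285 209   9   9  47] [289. 213.]
top brass [271 210   7   8  24] [274.  213.8]
top brass [319 211   9   9  50] [323.4 214.8]
top brass [414 211  31  28 545] [427.7 224.7]
top brass [257 245  14  14 162] [263.3 251.5]
top wood [399  59   5  15  64] [400.9  66. ]
top wood [   0   92   91  124 5226] [ 45.6 154.6]
top wood [ 398  122   44   37 1098] [420.  140.3]
top wood [ 236  192  108   44 1958
[... 1141 characters left out ...]

side wood [219  89   5   6  27] [221.1  91.6]
side wood [448 140   9  14  43] [451.5 145.5]
side wood [  0 167  27  34 582] [ 10.2 182.5]
side wood [  0 166  46  50 161] [ 32.8 187.9]
side wood [262 174   9   5  32] [265.8 175.9]
side wood [276 179  14  17  86] [282.2 187.4]
side wood [253 180   5   5  19] [255.4 182.1]
side wood [243 183  92  62 998] [289.6 217.6]
side wood [269 193   7   8  41] [272.6 196.3]
side wood [295 194  12  12  64] [300.3 199.9]
side wood [232 202  16  14 182] [239.6 208.5]
side wood [288 207  11  11  64] [293.5 212.3]
side wood [302 206  10   7  46] [306.7 209.2]
side wood [ 413  209   51   46 1401] [437.2 231.4]
side wood [ 366  266   47   50 1125] [387.2 291.9]
```

View pics/crop1.png

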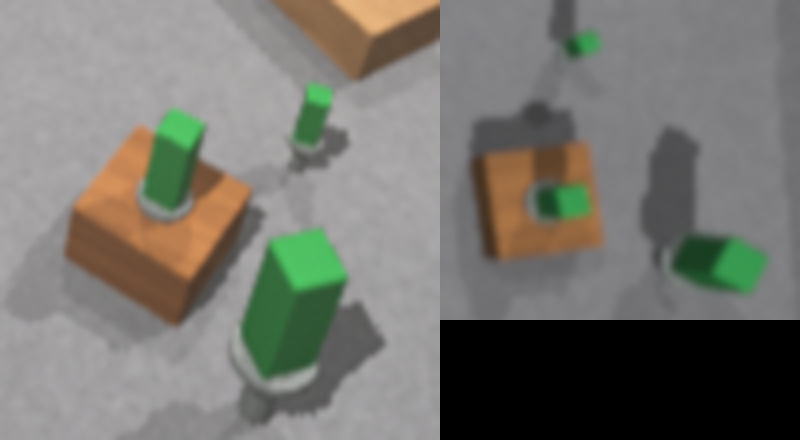

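View pics/crop2.png

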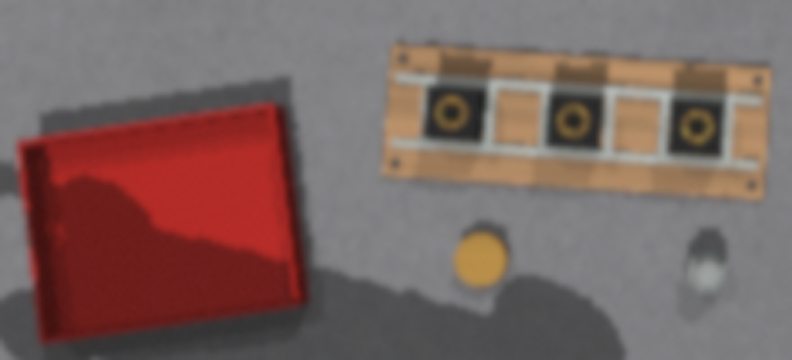

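The crops show the stand gauge is the middle-sized one, with its top face at about top-view (438,225). The brass rings are at (255,211), (289,213) and (323,215), and the bin is at left.

Run:
```python
from h import *
t=dict(np.load('top0.npz')); s=dict(np.load('side0.npz'))
def ring(i,x0,y0,x1,y1):
    h=cv2.cvtColor(i['pixels'],cv2.COLOR_RGB2HSV)
    m=cv2.inRange(h,(10,80,50),(30,255,255))[y0:y1,x0:x1]; p=np.argwhere(m)[:,::-1]
    c,_=cv2.minEnclosingCircle(p.astype(np.float32)); return np.array(c)+[x0,y0],len(p)
H=[]
for n,b in zip('LMR',((249,204,262,218),(283,206,296,220),(317,208,330,222))):
    c,k=ring(t,*b); p=onz(t,*c,.053); H.append(p); print(n,c,k,p.round(4),'side pix',proj(s,p).round(1))
print(np.linalg.norm(np.diff(H,axis=0),axis=1), np.degrees(np.arctan2(H[0][0]-H[2][0],H[0][1]-H[2][1])))
# stand top face, green top
h=cv2.cvtColor(t['pixels'],cv2.COLOR_RGB2HSV)
for u,v in((438.2,225.2),): 
    g=onz(t,u,v,.108); print('gauge top',g, proj(s,g))
# bright green
m=(cv2.inRange(h,(50,100,110),(80,255,255)))[215:235,425:450]; q=np.argwhere(m)[:,::-1]+[425,215]; print('green bright',len(q),q.mean(0),onz(t,*q.mean(0),.108))
hs=cv2.cvtColor(s['pixels'],cv2.COLOR_RGB2HSV); print(hs[258:290,393,2])
# stand top corners from crop (approx)
C=[(485,157),(585,143),(602,245),(497,258)]
P=[onz(t,(x-440+.5)/4+405-.5,(y+.5)/4+175-.5,.046) for x,y in C]; P=np.array(P); print(P.round(4)); print('mean',P.mean(0),[np.linalg.norm(P[i]-P[i-1]).round(4) for i in range(4)],[np.degrees(np.arctan2(*(P[i]-P[i-1])[[1,0]])).round(1) for i in range(4)])
# bin rim corners
B=[(18,143),(279,104),(306,302),(42,343)]
P=np.array([onz(t,(x+.5)/3.6+130-.5,(y+.5)/3.6+180-.5,.04) for x,y in B]); print(P.round(4)); print('bin',P.mean(0),[np.linalg.norm(P[i]-P[i-1]).round(4) for i in range(4)],[np.degrees(np.arctan2(*(P[i]-P[i-1])[[1,0]])).round(1) for i in range(4)])
for n,u,v,z in (('brass',263.3,251.5,.018),('steelw',326,254,.044)): print(n,onz(t,u,v,z))
```

```text
L [255.        210.8499999] 78 [0.5172 0.1113 0.053 ] side pix [265.1 176.2]
M [289. 213.] 77 [0.5128 0.0222 0.053 ] side pix [284.3 191.9]
R [323.28947353 214.76315784] 80 [ 0.5095 -0.0678  0.053 ] side pix [306.1 209.3]
[0.08922427 0.09009101] 2.4725269348374934
gauge top [ 0.48586055 -0.35395845  0.108     ] [393.81645124 266.56706119]
green bright 50 [437.64 224.88] [ 0.48664117 -0.3525548   0.108     ]
[171 171 167 170 183 193 195 196 196 197 196 183 151 123 113 113 113 113
 113 113 113 113 113 111 111 109 108 104 103 120 138 128]
[[ 0.5155 -0.3136  0.046 ]
 [ 0.5257 -0.3803  0.046 ]
 [ 0.4584 -0.3911  0.046 ]
 [ 0.4489 -0.3214  0.046 ]]
mean [ 0.48712923 -0.35159265  0.046     ] [np.float64(0.067), np.float64(0.0674), np.float64(0.0682), np.float64(0.0704)] [np.float64(6.6), np.float64(-81.3), np.float64(-170.9), np.float64(97.7)]
[[0.4908 0.4288 0.04  ]
 [0.522  0.2394 0.04  ]
 [0.378  0.2153 0.04  ]
 [0.3462 0.4053 0.04  ]]
bin [0.43422927 0.32222139 0.04      ] [np.float64(0.1465), np.float64(0.192), np.float64(0.146), np.float64(0.1926)] [np.float64(9.2), np.float64(-80.6), np.float64(-170.5), np.float64(99.5)]
brass [0.40965484 0.09073836 0.018     ]
steelw [ 0.4067242  -0.07653493  0.044     ]
```

```bash
cat >> h.py <<'E'
from scipy.spatial.transform import Rotation as Rn
def R(o): w,x,y,z=o['tool_rot']; return Rn.from_quat([x,y,z,w]).as_matrix()
def st():
    o=env.get_obs(); r=R(o); print('t',round(o['time'],2),'pos',(o['position']*1000).round(1),'jaw deg',np.degrees(np.arctan2(r[1,1],r[0,1])).round(2),'toolx',r[:,0].round(4),'q',o['joint_pos'].round(2),'F',o['ft_force'].round(1),'M',o['wrist_torque'].round(2),'gap',round(o['finger_gap'],3)); return o
def wsnap():
    o=env.get_obs(); s=env.snapshot('wrist'); T=np.eye(4); T[:3,:3]=R(o); T[:3,3]=o['position']; s['extrinsics']=T@np.array(s['tool_from_camera']); return o,s
E
python3 -c "
from h import *
o=st(); print(R(o))"
```

```text
t 0.15 pos [135.3 558.4 230.5] jaw deg 76.38 toolx [-7.0e-04 -1.4e-03 -1.0e+00] q [ 1.12  0.16  1.6   0.    1.39 -0.21] F [-0.5 -0.1 -0.2] M [-0.03  0.02 -0.  ] gap 0.997
[[-6.65995230e-04  2.35533064e-01  9.71866108e-01]
 [-1.35052032e-03  9.71865226e-01 -2.35533776e-01]
 [-9.99998866e-01 -1.46938929e-03 -3.29165416e-04]]
```

play_rows(
  xyz=[
    [29,-22,2],
    [29,-24,2],
    [29,-26,2],
    [29,-28,2],
    [29,-28,2],
  ],
  dr=[
    [0,0,-0.12],
    [0,0,-0.12],
    [0,0,-0.12],
    [0,0,-0.12],
    [0,0,-0.12],
  ],
  gripper=[0,0,0,0,0],
)

```text
time: 0.57
position: [0.2777, 0.4286, 0.2382]
tool_rot: [0.643, 0.29, 0.646, -0.292]
ft_force: [0.6, -0.1, -1.0]
finger_gap: 1.001
```

play_rows(
  xyz=[
    [29,-29,2],
    [29,-29,2],
    [29,-29,2],
    [29,-29,2],
    [29,-29,2],
  ],
  dr=[
    [0,0,-0.12],
    [0,0,-0.12],
    [0,0,-0.12],
    [0,0,-0.12],
    [0,0,-0.12],
  ],
  gripper=[0,0,0,0,0],
)

```text
time: 0.98
position: [0.4231, 0.2791, 0.2474]
tool_rot: [0.521, 0.475, 0.526, -0.476]
ft_force: [0.9, 0.0, 0.5]
finger_gap: 0.997
```

play_rows(
  xyz=[
    [12,-39,0],
    [12,-39,0],
    [10,-40,0],
    [8,-40,0],
    [8,-40,0],
  ],
  dr=[
    [0,0,0],
    [0,0,0],
    [0,0,0],
    [0,0,0],
    [0,0,0],
  ],
  gripper=[0,0,0,0,0],
)

```text
time: 1.4
position: [0.4755, 0.0779, 0.247]
tool_rot: [0.52, 0.477, 0.524, -0.477]
ft_force: [0.6, 0.6, 1.4]
finger_gap: 1.003
```

play_rows(
  xyz=[
    [4,-41,0],
    [2,-41,0],
    [2,-41,0],
    [2,-41,0],
    [0,-41,0],
  ],
  dr=[
    [0,0,0],
    [0,0,0],
    [0,0,0],
    [0,0,0],
    [0,0,0],
  ],
  gripper=[0,0,0,0,0],
)

```text
time: 1.82
position: [0.484, -0.1302, 0.2462]
tool_rot: [0.52, 0.478, 0.524, -0.477]
ft_force: [2.0, 0.8, 0.1]
finger_gap: 0.996
```

play_rows(
  xyz=[
    [0,-41,0],
    [0,-41,0],
    [0,-41,0],
    [0,-41,0],
    [0,-30,0],
  ],
  dr=[
    [0,0,0],
    [0,0,0],
    [0,0,0],
    [0,0,0],
    [0,0,0],
  ],
  gripper=[0,0,0,0,0],
)

```text
time: 2.23
position: [0.4808, -0.3299, 0.2448]
tool_rot: [0.519, 0.478, 0.524, -0.478]
ft_force: [0.5, -1.2, -0.5]
finger_gap: 1.002
```

```bash
python3 -c "
from h import *
st(); o,s=wsnap(); save('w1.png',s['pixels']); np.savez('w1.npz',**s); print(proj(s,[.487,-.352,.108]),proj(s,[.487,-.352,.046]))"
```

```text
t 2.23 pos [ 480.8 -329.9  244.8] jaw deg 4.94 toolx [-0.0046  0.0055 -1.    ] q [-0.81  0.18  1.55  0.    1.42 -0.89] F [ 0.5 -1.2 -0.5] M [ 0.05 -0.02  0.01] gap 1.002
[325.42953949 208.98544635] [324.84311034 189.1746972 ]
```

View pics/w1.png

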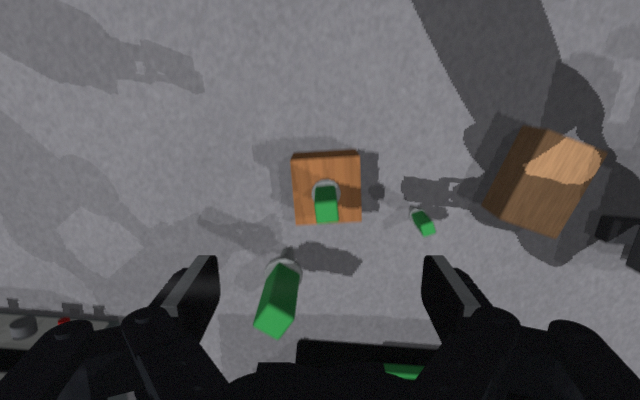

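The wrist view shows the gauge in the stand at (326,200), the big look-alike at (277,300) and the small one at (423,223).

Run:
```python
from h import *
s=dict(np.load('w1.npz')); im=s['pixels']
c=cv2.resize(im[140:350,240:380],None,fx=4,fy=4,interpolation=cv2.INTER_CUBIC)[:600]
h=cv2.cvtColor(im,cv2.COLOR_RGB2HSV); print(h[190:230:2,326])
save('c1.png',c)
for n,u,v,z in(('big top?',275,325,.14),('big flange',284,268,.05)): print(n,onz(s,u,v,z))
```

```text
[[ 67 171  61]
 [ 66 162  66]
 [ 69 173  65]
 [ 68 167  64]
 [ 66 167  64]
 [ 67 161  84]
 [ 67 154 124]
 [ 67 159 148]
 [ 68 159 154]
 [ 67 158 152]
 [ 67 157 153]
 [ 67 160 153]
 [ 67 157 153]
 [ 67 159 152]
 [ 67 159 152]
 [ 67 156 150]
 [ 57  95 137]
 [ 48  21 123]
 [120  10 129]
 [125  12 132]]
big top? [ 0.45272454 -0.44758945  0.14      ]
big flange [ 0.45063659 -0.44346105  0.05      ]
```

View pics/c1.png

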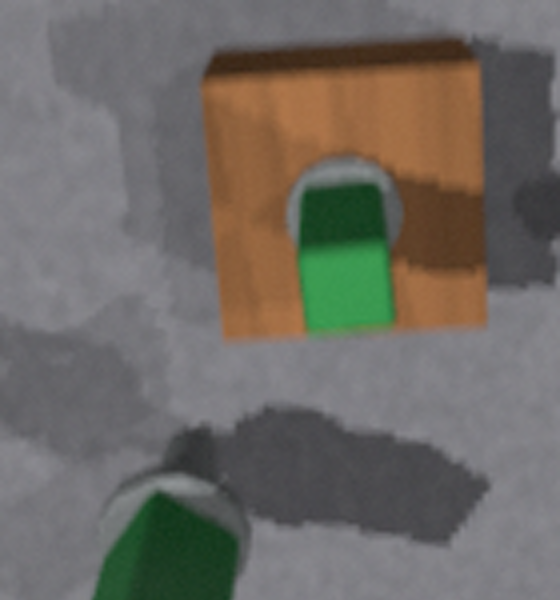

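Run:
```python
from h import *
s=dict(np.load('w1.npz')); h=cv2.cvtColor(s['pixels'],cv2.COLOR_RGB2HSV)
m=cv2.inRange(h,(55,110,110),(80,255,255)); m[:180]=0;m[235:]=0;m[:,:290]=0;m[:,370:]=0
p=np.argwhere(m)[:,::-1]; P=np.array([onz(s,u,v,.108)[:2] for u,v in p]); 
r=cv2.minAreaRect((P*1000).astype(np.float32)); print(len(p),p.mean(0),P.mean(0),r)
C=[(204,78),(480,62),(486,326),(224,340)]
Q=np.array([onz(s,(x+.5)/4+240-.5,(y+.5)/4+140-.5,.046) for x,y in C]); print(Q.mean(0),[np.degrees(np.arctan2(*(Q[i]-Q[i-1])[[1,0]])).round(1) for i in range(4)],[np.linalg.norm(Q[i]-Q[i-1]).round(4) for i in range(4)])
# handle top edges
C=[(302,250),(388,243),(394,328),(310,335)]
Q=np.array([onz(s,(x+.5)/4+240-.5,(y+.5)/4+140-.5,.108) for x,y in C]); print(Q.mean(0),[np.degrees(np.arctan2(*(Q[i]-Q[i-1])[[1,0]])).round(1) for i in range(4)],[np.linalg.norm(Q[i]-Q[i-1]).round(4) for i in range(4)])
```

```text
433 [326.15011547 211.3187067 ] [ 0.48780575 -0.35407286] ((487.8047180175781, -354.1286926269531), (18.70661735534668, 17.99462890625), 11.817506790161133)
[ 0.48909299 -0.35370218  0.046     ] [np.float64(97.8), np.float64(8.3), np.float64(-81.9), np.float64(-171.7)] [np.float64(0.0703), np.float64(0.0689), np.float64(0.0703), np.float64(0.0692)]
[ 0.48836828 -0.35459439  0.108     ] [np.float64(99.8), np.float64(9.9), np.float64(-80.4), np.float64(-169.9)] [np.float64(0.0194), np.float64(0.0183), np.float64(0.0193), np.float64(0.0182)]
```

play_rows(
  xyz=[
    [7,-24,-20],
    [0,0,-30],
    [0,0,-30],
    [0,0,-30],
    [0,0,0],
  ],
  dr=[
    [-0.0055,-0.0046,0.08],
    [0,0,0],
    [0,0,0],
    [0,0,0],
    [0,0,0],
  ],
  gripper=[0,0,0,0,0],
  squeeze=40,
)

```text
time: 2.7
position: [0.4863, -0.3644, 0.1318]
tool_rot: [0.541, 0.457, 0.536, -0.46]
ft_force: [-1.0, 0.7, -1.3]
finger_gap: 1.001
```

```bash
python3 -c "
from h import *
st()"
```

```text
t 2.7 pos [ 486.3 -364.4  131.8] jaw deg 9.15 toolx [ 0.003  -0.0074 -1.    ] q [-0.84  0.33  1.6  -0.    1.21 -1.  ] F [-1.   0.7 -1.3] M [0.04 0.01 0.  ] gap 1.001
```

play_rows(
  xyz=[
    [1.7,10.4,-20],
    [0,0,-22],
    [0,0,-22],
    [0,0,0],
  ],
  dr=[
    [0.0074,0.003,0.006],
    [0,0,0],
    [0,0,0],
    [0,0,0],
  ],
  gripper=[0,0,0,0],
)

```text
time: 3.03
position: [0.4889, -0.3532, 0.0691]
tool_rot: [0.54, 0.457, 0.54, -0.457]
ft_force: [-0.6, 0.5, -1.1]
finger_gap: 0.999
```

```bash
python3 -c "
from h import *
st()"
```

```text
t 3.03 pos [ 488.9 -353.2   69.1] jaw deg 9.53 toolx [ 7.e-04 -4.e-04 -1.e+00] q [-0.83  0.4   1.64  0.    1.1  -0.99] F [-0.6  0.5 -1.1] M [ 0.07  0.02 -0.06] gap 0.999
```

Well aligned. Closing.

play_rows(
  xyz=[
    [0,0,0],
    [0,0,0],
    [0,0,0],
    [0,0,0],
    [0,0,0],
  ],
  dr=[
    [0,0,0],
    [0,0,0],
    [0,0,0],
    [0,0,0],
    [0,0,0],
  ],
  gripper=[1,1,1,1,1],
  squeeze=40,
)

```text
time: 3.45
position: [0.4922, -0.3558, 0.0775]
tool_rot: [0.544, 0.456, 0.536, -0.457]
ft_force: [-0.3, -0.4, 0.2]
finger_gap: 0.301
```

play_rows(
  xyz=[
    [0,0,0],
    [0,0,0],
    [0,0,0],
    [0,0,0],
  ],
  dr=[
    [0,0,0],
    [0,0,0],
    [0,0,0],
    [0,0,0],
  ],
  gripper=[1,1,1,1],
)

```text
time: 3.78
position: [0.4918, -0.3562, 0.0788]
tool_rot: [0.544, 0.456, 0.536, -0.457]
ft_force: [-0.9, -0.0, -0.8]
finger_gap: 0.226
```

```bash
python3 -c "
from h import *
st()"
```

```text
t 3.78 pos [ 491.8 -356.2   78.8] jaw deg 9.58 toolx [ 0.0065 -0.0083 -0.9999] q [-0.83  0.39  1.63 -0.    1.11 -0.99] F [-0.9 -0.  -0.8] M [ 0.    0.12 -0.02] gap 0.226
```

play_rows(
  xyz=[
    [0,0,12],
    [0,0,24],
    [0,0,24],
    [0,0,20],
    [0,0,0],
  ],
  dr=[
    [0,0,0],
    [0,0,0],
    [0,0,0],
    [0,0,0],
    [0,0,0],
  ],
  gripper=[1,1,1,1,1],
)

```text
time: 4.2
position: [0.4914, -0.3558, 0.1629]
tool_rot: [0.544, 0.456, 0.536, -0.457]
ft_force: [0.0, 0.4, -0.7]
finger_gap: 0.226
```

```bash
python3 -c "
from h import *
st(); o,s=wsnap(); save('w2.png',s['pixels']); s2=env.snapshot('side'); save('s2.png',s2['pixels'][150:350,250:500].repeat(3,0).repeat(3,1))
st()"
```

```text
t 4.2 pos [ 491.4 -355.8  162.9] jaw deg 9.57 toolx [ 0.0065 -0.0079 -0.9999] q [-0.83  0.29  1.58 -0.    1.26 -0.99] F [ 0.   0.4 -0.7] M [-0.1  -0.05 -0.  ] gap 0.226
t 4.3 pos [ 489.8 -354.2  158.6] jaw deg 9.56 toolx [ 0.0023 -0.0035 -1.    ] q [-0.83  0.29  1.59 -0.    1.26 -0.99] F [ 0.6  0.5 -1.1] M [0.   0.01 0.07] gap 0.223
```

View pics/w2.png

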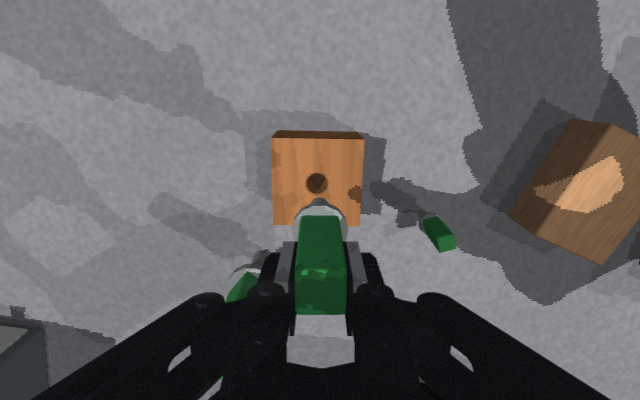

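View pics/s2.png

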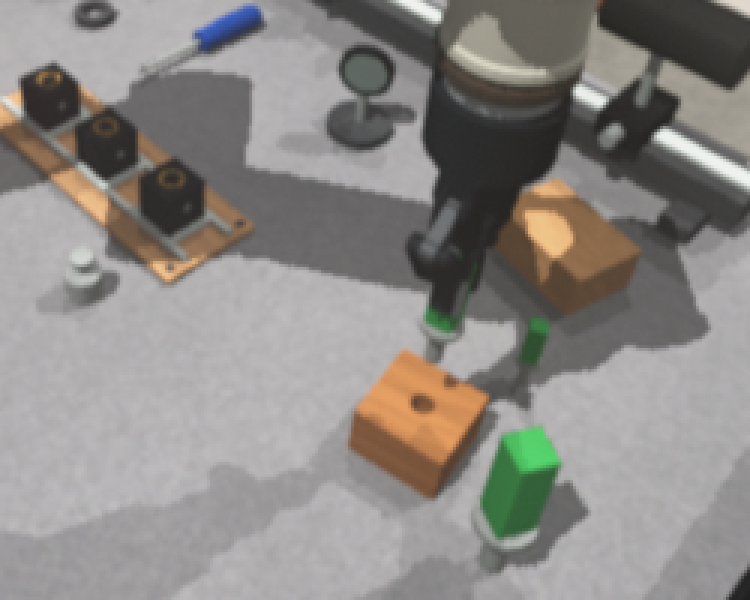

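The gauge is held and clear of the stand, with the flange edge near wrist pixel (319,200). Next I'll measure where its axis sits in the tool frame.

Run:
```python
from h import *
o,s=wsnap(); st(); np.savez('w3.npz',**s)
s2=env.snapshot('side'); np.savez('s3.npz',**s2,o=o['position'])
c=cv2.resize(s['pixels'][185:255,270:370],None,fx=8,fy=8,interpolation=cv2.INTER_CUBIC)
save('c3.png',c)
c=cv2.resize(s2['pixels'][230:290,370:430],None,fx=10,fy=10,interpolation=cv2.INTER_CUBIC)
save('d3.png',c); print(o['position'])
```

```text
t 4.35 pos [ 489.  -353.4  156.8] jaw deg 9.56 toolx [-0.     -0.0011 -1.    ] q [-0.83  0.29  1.59 -0.    1.26 -0.99] F [-0.1 -0.  -2.2] M [-0.01 -0.01  0.05] gap 0.227
[ 0.48981518 -0.35424888  0.15858841]
```

View pics/c3.png

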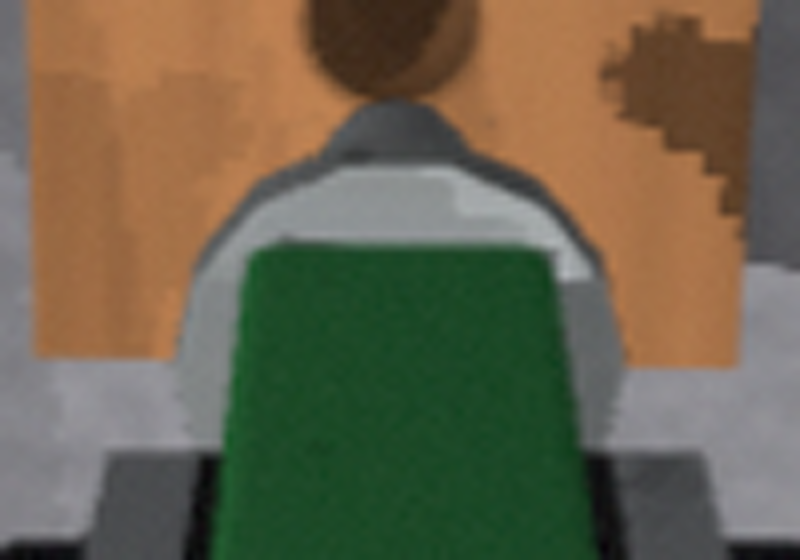

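View pics/d3.png

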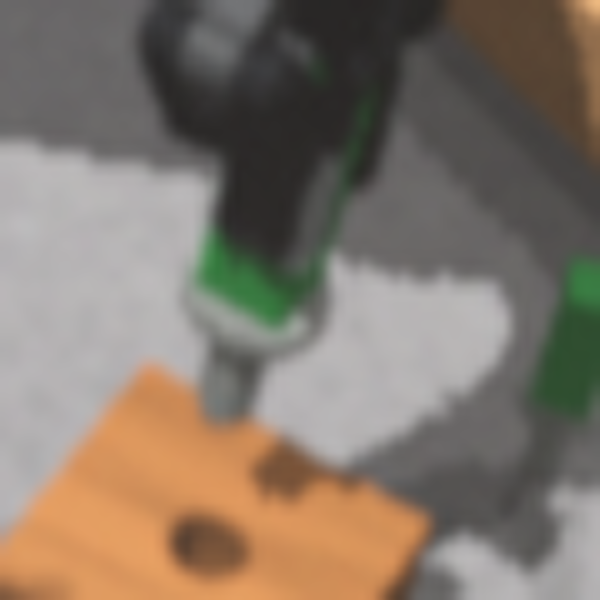

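Run:
```python
from h import *
s=dict(np.load('w3.npz')); T=np.array(s['tool_from_camera'])
def tl(u,v,x):
    d=T[:3,:3]@np.linalg.inv(s['K'])@[u,v,1]; o=T[:3,3]; return (o+d*(x-o[0])/d[0])*1000
px=lambda x,y:(270+(x+.5)/8-.5,185+(y+.5)/8-.5)
for H in(.066,.069,.072):
    print(H,'tip r4',tl(*px(397,100),H)+[0,0,4],'r6',tl(*px(397,100),H-.003)+[0,0,6],'flange low',tl(*px(400,153),H-.036)+[0,0,15],'up',tl(*px(400,166),H-.042)+[0,0,15])
print('flange width',tl(*px(178,370),.027)-tl(*px(622,370),.027), (tl(*px(178,370),.027)+tl(*px(622,370),.027))/2)
print('handle lower edge',tl(*px(400,245),.027)+[0,0,10], tl(*px(248,250),.027),tl(*px(552,250),.027))
```

```text
0.066 tip r4 [66.         -0.24638933 -5.50166226] r6 [63.         -0.23511802 -4.44507158] flange low [30.          0.08219727 -2.17752919] up [24.          0.09745746 -3.32179227]
0.069 tip r4 [69.         -0.25766063 -4.55825295] r6 [66.         -0.24638933 -3.50166226] flange low [33.          0.07428816 -1.17072932] up [27.          0.08953829 -2.29932907]
0.072 tip r4 [72.         -0.26893194 -3.61484364] r6 [69.         -0.25766063 -2.55825295] flange low [36.          0.06637905 -0.16392946] up [30.          0.08161913 -1.27686588]
flange width [ 0.00000000e+00 -2.93337265e+01  5.45304354e-03] [27.          0.07948627 -3.06720145]
handle lower edge [27.          0.0860503  -1.86549879] [ 27.          -9.8209008  -11.51684341] [ 27.           9.99171961 -11.51981323]
```

play_rows(
  xyz=[
    [2,25,2],
    [2,40,2],
    [2,40,2],
    [2,40,0],
    [2,40,0],
  ],
  dr=[
    [-0.01,0,-0.04],
    [0,0,-0.04],
    [0,0,-0.04],
    [0,0,-0.04],
    [0,0,-0.04],
  ],
  gripper=[1,1,1,1,1],
)

```text
time: 4.82
position: [0.4929, -0.1667, 0.1527]
tool_rot: [-0.484, -0.509, -0.489, 0.517]
ft_force: [0.7, 0.7, 0.1]
finger_gap: 0.231
```

play_rows(
  xyz=[
    [3,40,0],
    [3,40,0],
    [3,40,0],
    [3,40,0],
    [3,40,0],
  ],
  dr=[
    [0,0,0],
    [0,0,0],
    [0,0,0],
    [0,0,0],
    [0,0,0],
  ],
  gripper=[1,1,1,1,1],
)

```text
time: 5.23
position: [0.5004, 0.0414, 0.1437]
tool_rot: [-0.478, -0.508, -0.493, 0.521]
ft_force: [1.4, -0.8, -2.0]
finger_gap: 0.233
```

```bash
python3 -c "
from h import *
st()"
```

```text
t 5.23 pos [500.4  41.4 143.7] jaw deg -3.35 toolx [-0.0278  0.0024 -0.9996] q [-0.16  0.08  1.87 -0.    1.23 -0.1 ] F [ 1.4 -0.8 -2. ] M [-0.02 -0.07 -0.01] gap 0.233
```

play_rows(
  xyz=[
    [5,35,5],
    [5,25,5],
    [5,5,2],
    [0,0,0],
  ],
  dr=[
    [-0.01,-0.028,0.015],
    [0,0,0],
    [0,0,0],
    [0,0,0],
  ],
  gripper=[1,1,1,1],
)

```text
time: 5.57
position: [0.5092, 0.1175, 0.1484]
tool_rot: [-0.49, -0.504, -0.493, 0.513]
ft_force: [0.2, -0.2, -1.8]
finger_gap: 0.223
```

```bash
python3 -c "
from h import *
st();env.snapshot('top');o=st()
"
```

```text
t 5.57 pos [509.2 117.5 148.4] jaw deg -1.93 toolx [-0.0123 -0.0049 -0.9999] q [-0.    0.11  1.82 -0.01  1.22  0.03] F [ 0.2 -0.2 -1.8] M [ 0.03 -0.01 -0.02] gap 0.223
t 5.62 pos [508.5 116.8 147.8] jaw deg -1.99 toolx [-0.0139 -0.0048 -0.9999] q [-0.    0.11  1.82 -0.01  1.22  0.03] F [-1.3 -0.7 -1. ] M [0.06 0.09 0.01] gap 0.223
```

play_rows(
  xyz=[
    [6,-6,-6],
    [2.5,-2,-6],
    [0,0,0],
  ],
  dr=[
    [-0.005,-0.014,0],
    [0,0,0],
    [0,0,0],
  ],
  gripper=[1,1,1],
)

```text
time: 5.87
position: [0.5157, 0.1055, 0.1326]
tool_rot: [-0.492, -0.505, -0.489, 0.513]
ft_force: [-0.2, 0.2, -2.2]
finger_gap: 0.223
```

```bash
cat > look.py <<'E'
import sys; from h import *
n=sys.argv[1]
st(); env.snapshot('top'); st(); o,s=wsnap(); np.savez(n+'.npz',**s,pos=o['position'])
save(n+'.png',cv2.resize(s['pixels'][155:255,250:390],None,fx=5.6,fy=5.6,interpolation=cv2.INTER_CUBIC))
E
python3 look.py a1
```

```text
t 5.87 pos [515.7 105.5 132.6] jaw deg -2.13 toolx [-0.0047 -0.0111 -0.9999] q [-0.02  0.14  1.82 -0.01  1.18  0.02] F [-0.2  0.2 -2.2] M [-0.    0.06 -0.01] gap 0.223
t 5.92 pos [515.7 105.5 133. ] jaw deg -2.14 toolx [-0.0046 -0.0111 -0.9999] q [-0.02  0.14  1.82 -0.01  1.18  0.02] F [-0.3 -0.5 -1.4] M [-0.   -0.    0.04] gap 0.223
```

View pics/a1.png

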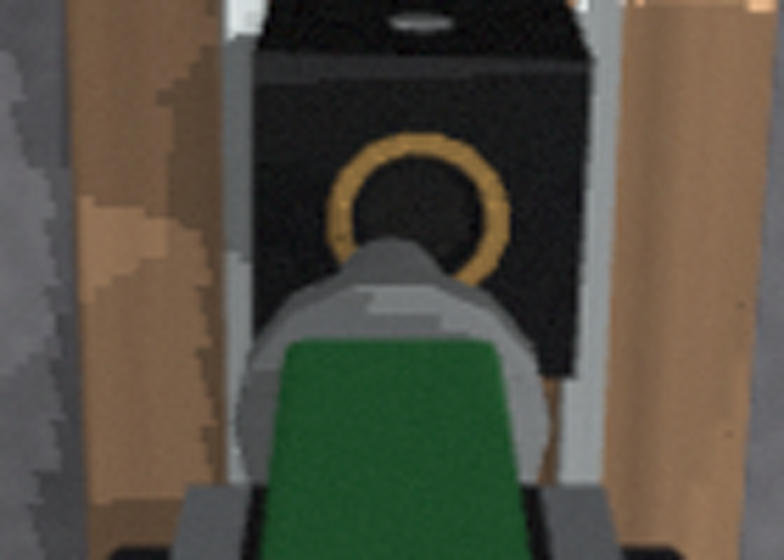

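```bash
cat > rel.py <<'E'
import sys; from h import *
n=sys.argv[1]; rx,ry,tx,ty=map(float,sys.argv[2:6])
s=dict(np.load(n+'.npz')); f=lambda x,y:(250+(x+.5)/5.6-.5,155+(y+.5)/5.6-.5)
r=onz(s,*f(rx,ry),.053); z=s['pos'][2]
print('ring',r*1000,'pos',s['pos']*1000)
for H in(.066,.069,.072):
    t=onz(s,*f(tx,ty),z-H+.003)-[0,.006,0]; print(H,'tip',(t*1000).round(1),'shift needed',((r-t)*1000)[:2].round(2))
E
python3 rel.py a1 418 217 392 238
python3 - <<'E'
from h import *
s=dict(np.load('a1.npz')); h=cv2.cvtColor(s['pixels'],cv2.COLOR_RGB2HSV)
m=cv2.inRange(h,(12,90,70),(28,255,255))[175:208,305:345]; 
m[:, :]=m
p=np.argwhere(m)[:,::-1]+[305,175]
P=np.array([onz(s,u,v,.053)[:2] for u,v in p])*1000
A=np.c_[2*P,np.ones(len(P))]; x=np.linalg.lstsq(A,(P**2).sum(1),rcond=None)[0]; print(x[:2],np.sqrt(x[2]+x[:2]@x[:2]),len(P))
E
```

```text
ring [518.6305596  112.28457437  53.        ] pos [515.68436755 105.47763454 133.00060749]
0.066 tip [515.7 109.3  70. ] shift needed [2.89 2.98]
0.069 tip [515.7 108.3  67. ] shift needed [2.95 3.96]
0.072 tip [515.6 107.3  64. ] shift needed [3.   4.94]
[518.6454895  111.99808729] 9.572087275058617 266
```

play_rows(
  xyz=[
    [3,4.2,-3],
    [0,0,-3],
    [0,0,0],
  ],
  dr=[
    [0,-0.004,0],
    [0,0,0],
    [0,0,0],
  ],
  gripper=[1,1,1],
)

```text
time: 6.22
position: [0.5195, 0.1091, 0.1275]
tool_rot: [-0.493, -0.507, -0.487, 0.512]
ft_force: [0.2, -0.3, -1.2]
finger_gap: 0.228
```

```bash
python3 look.py a2
```

```text
t 6.22 pos [519.5 109.1 127.5] jaw deg -2.28 toolx [ 9.000e-04 -1.060e-02 -9.999e-01] q [-0.01  0.15  1.82 -0.01  1.17  0.03] F [ 0.2 -0.3 -1.2] M [0.02 0.01 0.  ] gap 0.228
t 6.27 pos [519.6 109.2 127.8] jaw deg -2.28 toolx [ 0.0013 -0.0106 -0.9999] q [-0.01  0.15  1.82 -0.01  1.17  0.03] F [-0.7 -0.5 -0.7] M [ 0.01 -0.01 -0.05] gap 0.224
```

View pics/a2.png

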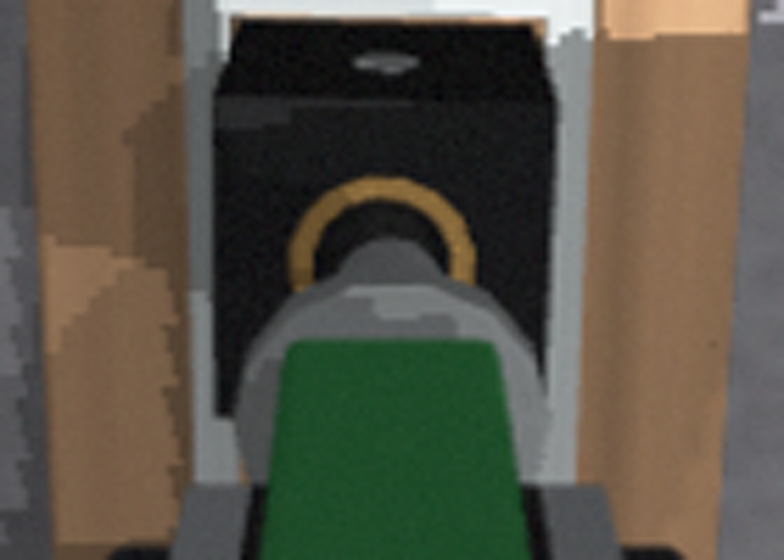

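```bash
python3 rel.py a2 382 267 390 238
```

```text
ring [518.58530075 111.6722752   53.        ] pos [519.61874108 109.19410748 127.77131816]
0.066 tip [519.8 113.1  64.8] shift needed [-1.26 -1.39]
0.069 tip [519.8 112.1  61.8] shift needed [-1.22 -0.41]
0.072 tip [519.8 111.1  58.8] shift needed [-1.17  0.56]
```

play_rows(
  xyz=[
    [-1.2,0,-2],
    [0,0,-3],
    [0,0,-2],
    [0,0,0],
  ],
  dr=[
    [0,0,0],
    [0,0,0],
    [0,0,0],
    [0,0,0],
  ],
  gripper=[1,1,1,1],
)

```text
time: 6.65
position: [0.5187, 0.1094, 0.121]
tool_rot: [-0.494, -0.508, -0.487, 0.512]
ft_force: [-0.2, -0.1, -0.9]
finger_gap: 0.227
```

```bash
python3 look.py a3
```

```text
t 6.65 pos [518.7 109.4 121. ] jaw deg -2.23 toolx [ 0.0027 -0.0106 -0.9999] q [-0.01  0.16  1.83 -0.01  1.15  0.03] F [-0.2 -0.1 -0.9] M [-0.04 -0.04 -0.06] gap 0.227
t 6.7 pos [518.7 109.5 121.1] jaw deg -2.24 toolx [ 0.0029 -0.0106 -0.9999] q [-0.01  0.16  1.83 -0.01  1.15  0.03] F [-0.1  0.1 -0.9] M [ 0.02 -0.    0.01] gap 0.232
```

View pics/a3.png

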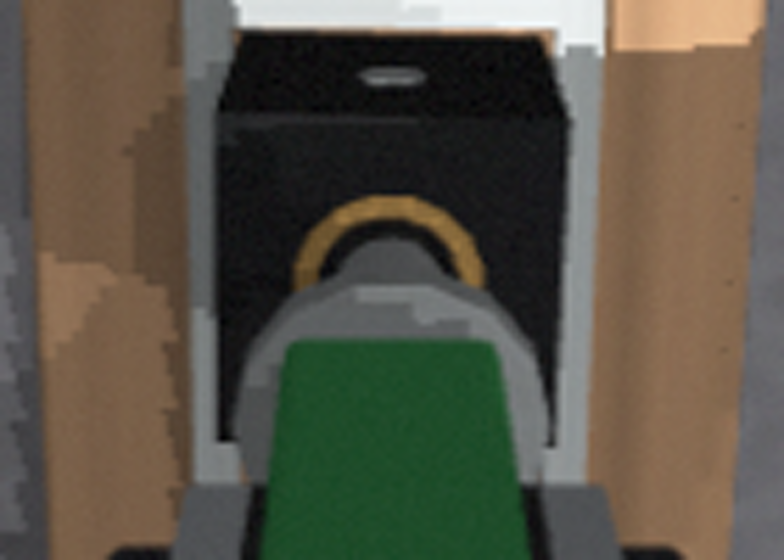

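play_rows(
  xyz=[
    [0,0,-3],
    [0,0,-2.5],
    [0,0,-2],
    [0,0,0],
  ],
  dr=[
    [0,0,0],
    [0,0,0],
    [0,0,0],
    [0,0,0],
  ],
  gripper=[1,1,1,1],
)

```text
time: 7.08
position: [0.5189, 0.1092, 0.1134]
tool_rot: [-0.494, -0.508, -0.487, 0.512]
ft_force: [-0.6, -0.4, -1.3]
finger_gap: 0.225
```

```bash
python3 look.py a4
```

```text
t 7.08 pos [518.9 109.2 113.4] jaw deg -2.22 toolx [ 0.003  -0.0114 -0.9999] q [-0.01  0.17  1.83 -0.01  1.14  0.03] F [-0.6 -0.4 -1.3] M [ 0.04 -0.08  0.02] gap 0.225
t 7.13 pos [518.9 109.2 113.6] jaw deg -2.23 toolx [ 0.0033 -0.0113 -0.9999] q [-0.01  0.17  1.83 -0.01  1.14  0.03] F [-0.3 -0.1 -1.5] M [-0.09  0.1  -0.  ] gap 0.226
```

View pics/a4.png

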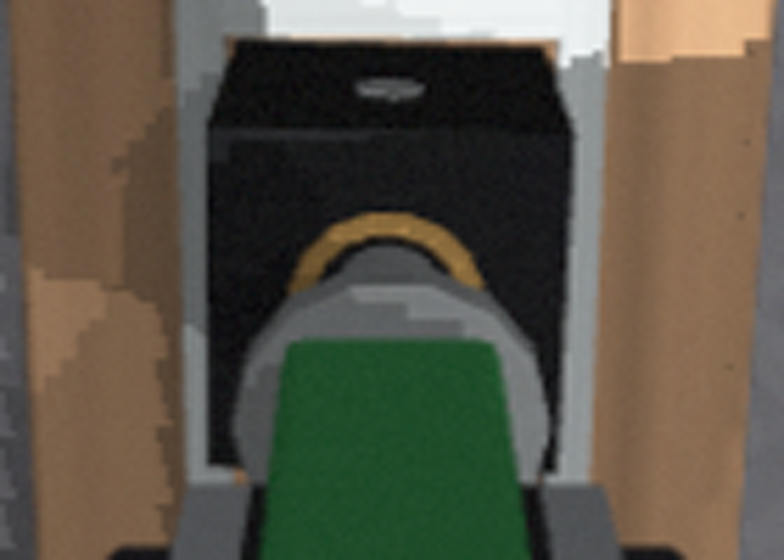

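play_rows(
  xyz=[
    [0,0,-2],
    [0,0,-1.5],
    [0,0,-1],
  ],
  dr=[
    [0,0,0],
    [0,0,0],
    [0,0,0],
  ],
  gripper=[1,1,1],
)

```text
time: 7.43
position: [0.5195, 0.1091, 0.1103]
tool_rot: [-0.494, -0.508, -0.486, 0.511]
ft_force: [-4.3, -0.6, 11.5]
finger_gap: 0.228
```

```bash
python3 -c "
from h import *
st()"
```

```text
t 7.43 pos [519.5 109.1 110.3] jaw deg -2.21 toolx [ 0.0041 -0.0118 -0.9999] q [-0.01  0.17  1.83 -0.01  1.13  0.03] F [-4.3 -0.6 11.5] M [-0.11  1.    0.02] gap 0.228
```

play_rows(
  xyz=[
    [-0.7,0,0],
    [0,0,-1],
    [0,0,-0.5],
  ],
  dr=[
    [0,0,0],
    [0,0,0],
    [0,0,0],
  ],
  gripper=[1,1,1],
)

```text
time: 7.68
position: [0.5194, 0.109, 0.1104]
tool_rot: [-0.495, -0.508, -0.486, 0.511]
ft_force: [-3.7, -0.4, 5.2]
finger_gap: 0.225
```

```bash
python3 look.py a5
```

```text
t 7.68 pos [519.4 109.  110.4] jaw deg -2.2 toolx [ 0.0052 -0.012  -0.9999] q [-0.01  0.17  1.84 -0.01  1.13  0.03] F [-3.7 -0.4  5.2] M [-0.06  0.74  0.05] gap 0.225
t 7.73 pos [519.4 109.  110.4] jaw deg -2.2 toolx [ 0.0051 -0.012  -0.9999] q [-0.01  0.17  1.84 -0.01  1.13  0.03] F [-3.9 -0.9  5.2] M [-0.11  0.72  0.05] gap 0.223
```

View pics/a5.png

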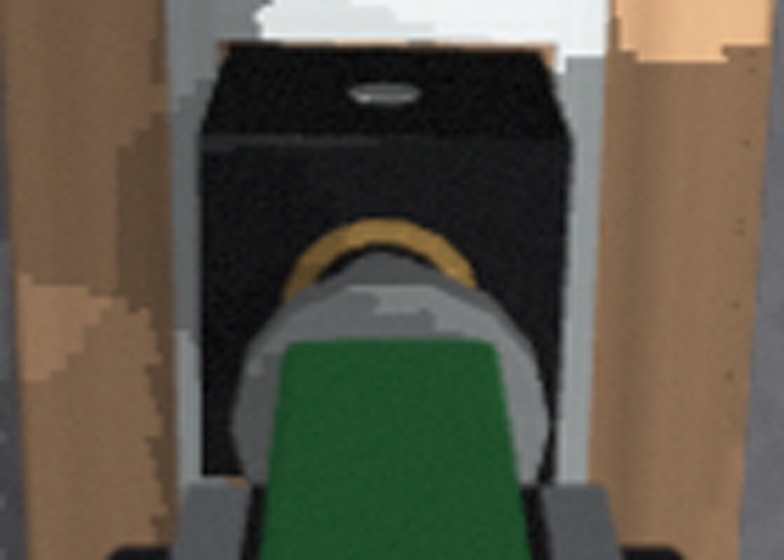

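play_rows(
  xyz=[
    [-1.5,0,0.5],
    [-0.5,0,-0.5],
    [0,0,-1.5],
    [0,0,-1],
  ],
  dr=[
    [0,0.004,0],
    [0,0,0],
    [0,0,0],
    [0,0,0],
  ],
  gripper=[1,1,1,1],
)

```text
time: 8.12
position: [0.5194, 0.1091, 0.1103]
tool_rot: [-0.495, -0.508, -0.486, 0.511]
ft_force: [-4.3, -1.3, 9.3]
finger_gap: 0.229
```

```bash
python3 look.py a6
```

```text
t 8.12 pos [519.4 109.1 110.3] jaw deg -2.2 toolx [ 0.0058 -0.0118 -0.9999] q [-0.01  0.17  1.84 -0.01  1.13  0.03] F [-4.3 -1.3  9.3] M [-0.14  1.25 -0.05] gap 0.229
t 8.17 pos [519.3 109.1 110.2] jaw deg -2.2 toolx [ 0.0055 -0.0118 -0.9999] q [-0.01  0.17  1.84 -0.01  1.13  0.03] F [-5.  -0.1  8.6] M [-0.09  0.94  0.05] gap 0.226
```

View pics/a6.png

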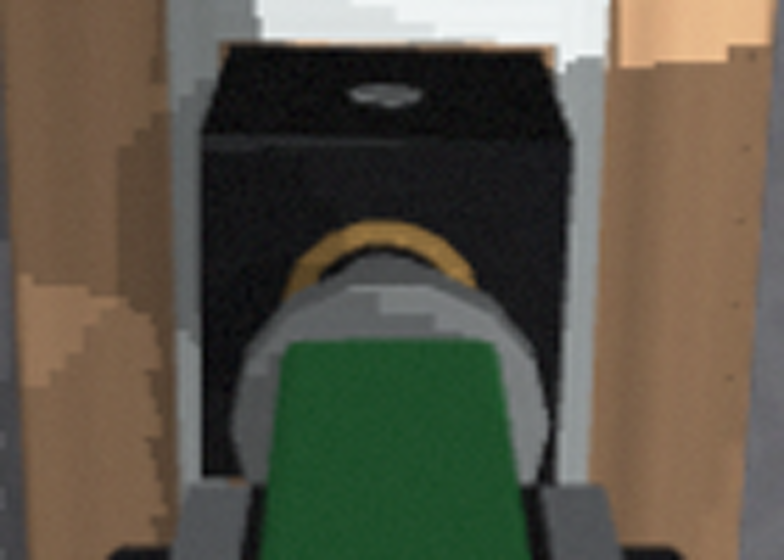

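play_rows(
  xyz=[
    [0,0,6],
    [0,0,10],
    [-1,-15,6],
    [-1,-40,0],
    [-2,-30,0],
  ],
  dr=[
    [0,0.005,0],
    [0,0,0],
    [0,0,0],
    [0,0,0],
    [0,0,0],
  ],
  gripper=[1,1,1,1,1],
)

```text
time: 8.63
position: [0.5154, 0.027, 0.1344]
tool_rot: [-0.495, -0.506, -0.49, 0.509]
ft_force: [0.3, -0.3, -0.8]
finger_gap: 0.228
```

```bash
python3 -c "
from h import *
st();env.snapshot('top');st()"
```

```text
t 8.63 pos [515.4  27.  134.4] jaw deg -1.72 toolx [ 0.0022 -0.0094 -1.    ] q [-0.18  0.1   1.86 -0.01  1.18 -0.14] F [ 0.3 -0.3 -0.8] M [-0.01 -0.01 -0.03] gap 0.228
t 8.68 pos [515.6  22.7 134.6] jaw deg -1.89 toolx [ 0.0023 -0.0123 -0.9999] q [-0.18  0.1   1.86 -0.01  1.18 -0.15] F [ 1.6 -3.8 -0.8] M [-0.18 -0.07 -0.02] gap 0.23
```

play_rows(
  xyz=[
    [-1,-3,-4],
    [0,0,-5],
    [0,0,0],
  ],
  dr=[
    [0,0,0],
    [0,0,0],
    [0,0,0],
  ],
  gripper=[1,1,1],
)

```text
time: 8.93
position: [0.5151, 0.0176, 0.1261]
tool_rot: [-0.495, -0.507, -0.486, 0.511]
ft_force: [-0.5, -0.4, -1.7]
finger_gap: 0.223
```

```bash
python3 look.py b1
```

```text
t 8.93 pos [515.1  17.6 126.1] jaw deg -2.15 toolx [ 0.0045 -0.0121 -0.9999] q [-0.19  0.11  1.87 -0.01  1.16 -0.15] F [-0.5 -0.4 -1.7] M [0.03 0.02 0.01] gap 0.223
t 8.98 pos [515.3  17.7 126.5] jaw deg -2.12 toolx [ 0.005  -0.0123 -0.9999] q [-0.19  0.11  1.87 -0.01  1.16 -0.15] F [-0.6  0.1 -1.2] M [-0.01 -0.   -0.01] gap 0.231
```

View pics/b1.png

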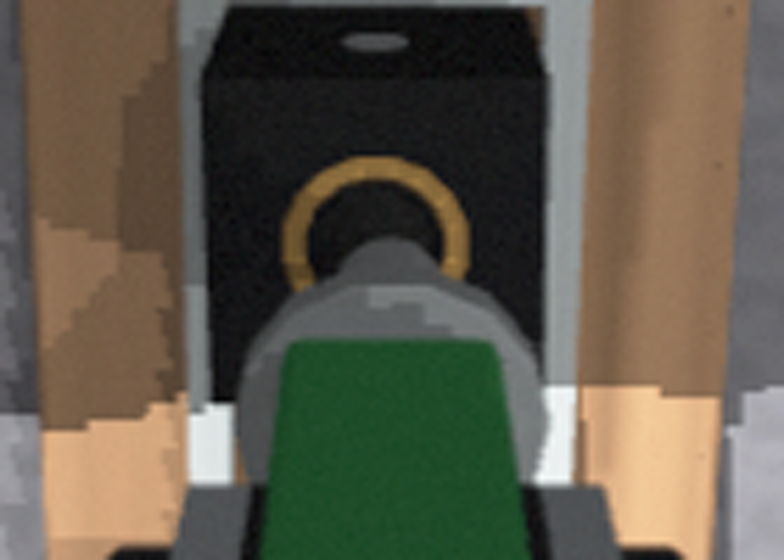

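```bash
sed -i 's/(.066,.069,.072)/(.0675,)/' rel.py; python3 rel.py a2 382 267 390 238;python3 rel.py a3 391 286 390 238; python3 rel.py b1 376.5 248 390 238
```

```text
ring [518.58530075 111.6722752   53.        ] pos [519.61874108 109.19410748 127.77131816]
0.0675 tip [519.8 112.6  63.3] shift needed [-1.24 -0.9 ]
ring [518.86048339 111.87866405  53.        ] pos [518.72053014 109.47041924 121.12496005]
0.0675 tip [519.  112.8  56.6] shift needed [-0.16 -0.97]
ring [514.05157945  22.88430808  53.        ] pos [515.3470294   17.73953953 126.52302514]
0.0675 tip [515.8  21.   62. ] shift needed [-1.72  1.87]
```

play_rows(
  xyz=[
    [-1.8,2.4,-2],
    [0,0,-2],
    [0,0,0],
  ],
  dr=[
    [0,0.005,0],
    [0,0,0],
    [0,0,0],
  ],
  gripper=[1,1,1],
)

```text
time: 9.28
position: [0.5135, 0.0228, 0.1223]
tool_rot: [-0.495, -0.505, -0.489, 0.511]
ft_force: [-0.6, 0.2, -2.3]
finger_gap: 0.226
```

```bash
python3 look.py b2
```

```text
t 9.28 pos [513.5  22.8 122.3] jaw deg -1.91 toolx [-4.000e-04 -1.180e-02 -9.999e-01] q [-0.18  0.12  1.87 -0.01  1.15 -0.15] F [-0.6  0.2 -2.3] M [-0.03  0.01  0.  ] gap 0.226
t 9.33 pos [513.5  22.8 122.4] jaw deg -1.91 toolx [-4.000e-04 -1.160e-02 -9.999e-01] q [-0.18  0.12  1.87 -0.01  1.15 -0.15] F [-0.5  0.5 -1.4] M [ 0.03 -0.    0.03] gap 0.226
```

View pics/b2.png

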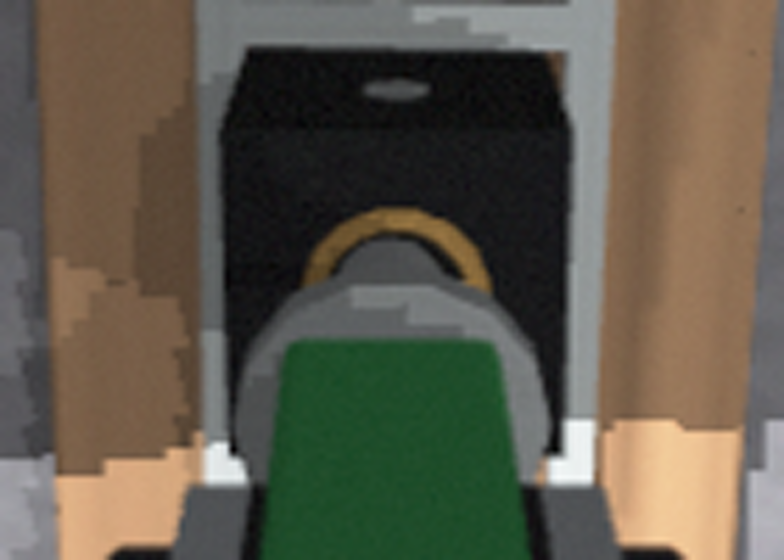

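play_rows(
  xyz=[
    [0.6,-2,0],
    [0,0,-1],
    [0,0,0],
  ],
  dr=[
    [0,0,0],
    [0,0,0],
    [0,0,0],
  ],
  gripper=[1,1,1],
)

```text
time: 9.63
position: [0.5145, 0.0208, 0.1217]
tool_rot: [-0.495, -0.505, -0.489, 0.511]
ft_force: [0.4, 1.3, -2.1]
finger_gap: 0.225
```

```bash
python3 look.py b3
```

```text
t 9.63 pos [514.5  20.8 121.7] jaw deg -1.87 toolx [ 4.000e-04 -1.200e-02 -9.999e-01] q [-0.19  0.12  1.87 -0.01  1.15 -0.15] F [ 0.4  1.3 -2.1] M [ 0.04 -0.04 -0.02] gap 0.225
t 9.68 pos [514.6  20.7 121.8] jaw deg -1.88 toolx [ 7.000e-04 -1.200e-02 -9.999e-01] q [-0.19  0.12  1.87 -0.01  1.15 -0.15] F [ 0.2  0.5 -1.1] M [ 0.06  0.02 -0.05] gap 0.23
```

View pics/b3.png

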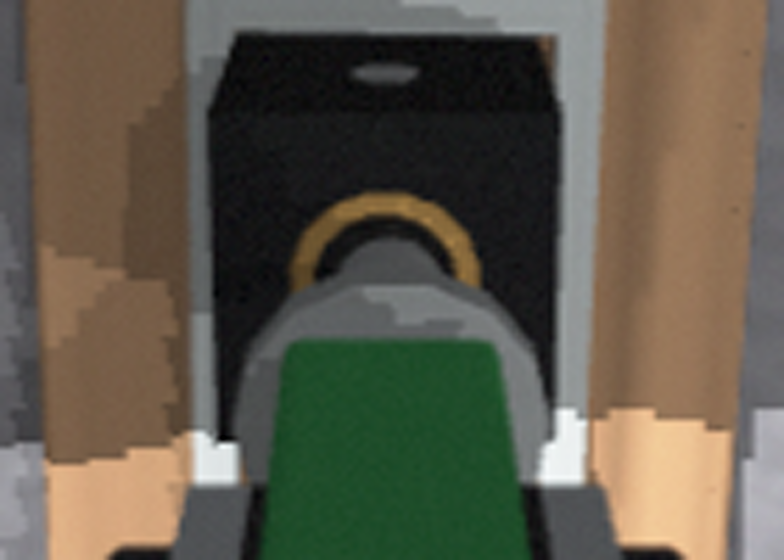

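play_rows(
  xyz=[
    [-0.6,0,-3],
    [0,0,-3],
    [0,0,-2],
    [0,0,0],
  ],
  dr=[
    [0,0,0],
    [0,0,0],
    [0,0,0],
    [0,0,0],
  ],
  gripper=[1,1,1,1],
)

```text
time: 10.07
position: [0.514, 0.0204, 0.1132]
tool_rot: [-0.495, -0.505, -0.488, 0.511]
ft_force: [0.0, 0.8, -1.1]
finger_gap: 0.229
```

```bash
python3 -c "
from h import *
st()"
```

```text
t 10.07 pos [514.   20.4 113.2] jaw deg -1.9 toolx [ 9.000e-04 -1.220e-02 -9.999e-01] q [-0.19  0.13  1.88 -0.01  1.13 -0.15] F [ 0.   0.8 -1.1] M [ 0.01 -0.   -0.01] gap 0.229
```

play_rows(
  xyz=[
    [-0.1,0,-2],
    [-0.1,0,-1.5],
    [-0.1,0,-1],
  ],
  dr=[
    [0,0,0],
    [0,0,0],
    [0,0,0],
  ],
  gripper=[1,1,1],
)

```text
time: 10.32
position: [0.5149, 0.0202, 0.1103]
tool_rot: [-0.496, -0.506, -0.488, 0.511]
ft_force: [-3.7, 1.7, 9.4]
finger_gap: 0.223
```

```bash
python3 -c "
from h import *
st()"
```

```text
t 10.32 pos [514.9  20.2 110.3] jaw deg -1.89 toolx [ 0.0031 -0.0127 -0.9999] q [-0.19  0.13  1.88 -0.01  1.12 -0.15] F [-3.7  1.7  9.4] M [0.12 0.89 0.02] gap 0.223
```

play_rows(
  xyz=[
    [0,0,6],
    [0,0,10],
    [-1,-15,4],
    [-1,-38,0],
    [-2,-28,0],
  ],
  dr=[
    [0,0.003,0],
    [0,0,0],
    [0,0,0],
    [0,0,0],
    [0,0,0],
  ],
  gripper=[1,1,1,1,1],
)

```text
time: 10.73
position: [0.5114, -0.0583, 0.1337]
tool_rot: [-0.497, -0.504, -0.49, 0.508]
ft_force: [0.1, -1.1, -1.0]
finger_gap: 0.228
```

```bash
python3 -c "
from h import *
st();env.snapshot('top');st()"
```

```text
t 10.73 pos [511.4 -58.3 133.7] jaw deg -1.42 toolx [ 0.0019 -0.0114 -0.9999] q [-0.34  0.1   1.86 -0.01  1.17 -0.31] F [ 0.1 -1.1 -1. ] M [-0.06 -0.04 -0.05] gap 0.228
t 10.78 pos [511.5 -62.6 134.1] jaw deg -1.59 toolx [ 0.0024 -0.0143 -0.9999] q [-0.35  0.1   1.86 -0.01  1.17 -0.32] F [ 0.6 -4.1 -1. ] M [-0.21 -0.01  0.01] gap 0.225
```

play_rows(
  xyz=[
    [-1.2,-5,-4],
    [0,0,-5],
    [0,0,-1],
    [0,0,0],
  ],
  dr=[
    [0,0.002,0],
    [0,0,0],
    [0,0,0],
    [0,0,0],
  ],
  gripper=[1,1,1,1],
)

```text
time: 11.12
position: [0.5109, -0.0692, 0.1249]
tool_rot: [-0.496, -0.505, -0.488, 0.511]
ft_force: [-0.8, -0.2, -1.9]
finger_gap: 0.225
```

```bash
python3 look.py e1
```

```text
t 11.12 pos [510.9 -69.2 124.9] jaw deg -1.8 toolx [ 0.0023 -0.0145 -0.9999] q [-0.36  0.11  1.87 -0.01  1.15 -0.32] F [-0.8 -0.2 -1.9] M [ 0.06 -0.02  0.02] gap 0.225
t 11.17 pos [510.7 -68.9 124.9] jaw deg -1.78 toolx [ 0.0021 -0.0144 -0.9999] q [-0.36  0.11  1.87 -0.01  1.15 -0.32] F [ 0.4  0.3 -0.6] M [ 0.04 -0.   -0.05] gap 0.231
```

View pics/e1.png

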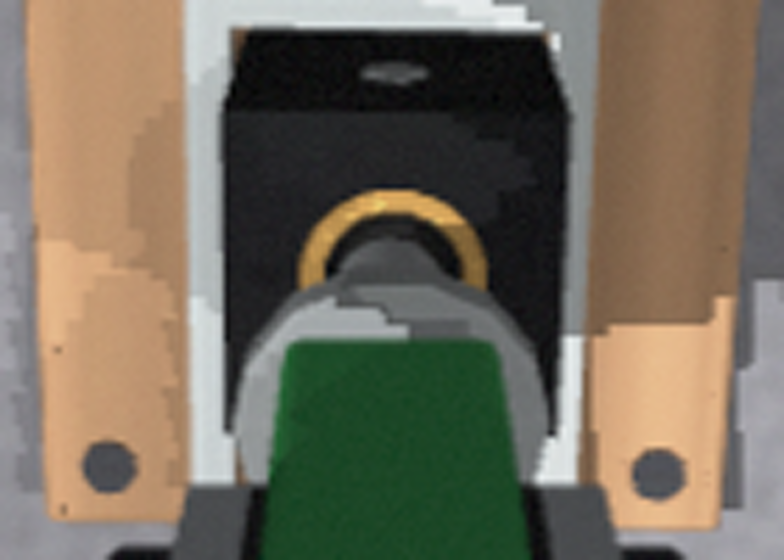

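```bash
python3 rel.py b3 386 284 390 238; python3 rel.py e1 393.5 281 390 238
```

```text
ring [514.04192336  23.01409938  53.        ] pos [514.64245094  20.69392928 121.84407412]
0.0675 tip [514.7  24.   57.3] shift needed [-0.71 -0.97]
ring [511.07664866 -67.51180663  53.        ] pos [510.74479614 -68.92936177 124.8758987 ]
0.0675 tip [510.9 -65.8  60.4] shift needed [ 0.15 -1.73]
```

play_rows(
  xyz=[
    [-0.2,-1.3,-3],
    [0,0,-3],
    [0,0,-3],
    [0,0,-2],
    [0,0,0],
  ],
  dr=[
    [0,0,0],
    [0,0,0],
    [0,0,0],
    [0,0,0],
    [0,0,0],
  ],
  gripper=[1,1,1,1,1],
)

```text
time: 11.63
position: [0.511, -0.0687, 0.1131]
tool_rot: [-0.498, -0.504, -0.489, 0.51]
ft_force: [0.4, -0.8, -0.6]
finger_gap: 0.227
```

```bash
python3 look.py e2
```

```text
t 11.63 pos [511.  -68.7 113.1] jaw deg -1.56 toolx [ 0.0028 -0.0153 -0.9999] q [-0.36  0.13  1.88 -0.01  1.13 -0.33] F [ 0.4 -0.8 -0.6] M [-0.19 -0.06  0.04] gap 0.227
t 11.68 pos [511.  -68.7 113.3] jaw deg -1.56 toolx [ 0.0029 -0.0152 -0.9999] q [-0.36  0.13  1.88 -0.01  1.13 -0.33] F [ 0.1 -0.9 -1.1] M [-0.16  0.01 -0.01] gap 0.23
```

View pics/e2.png

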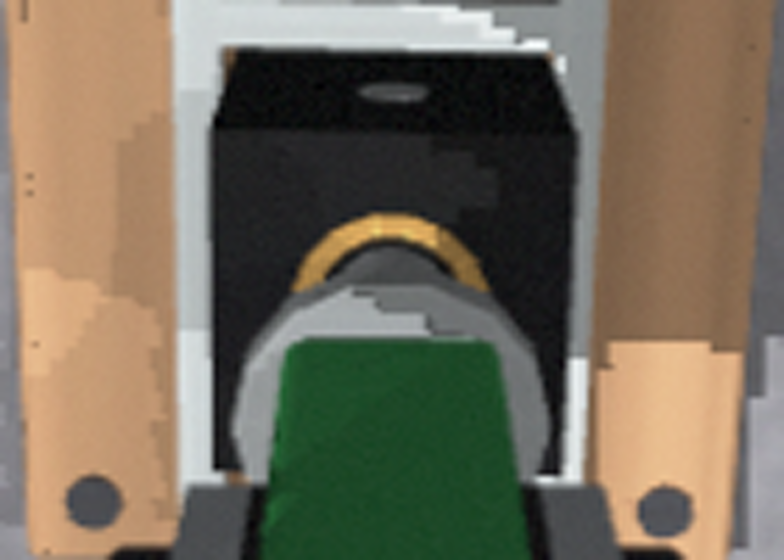

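play_rows(
  xyz=[
    [-0.2,-1,-1],
    [0,0,-2],
    [0,0,-1.5],
    [0,0,-1.5],
  ],
  dr=[
    [0,0,0],
    [0,0,0],
    [0,0,0],
    [0,0,0],
  ],
  gripper=[1,1,1,1],
)

```text
time: 12.07
position: [0.5112, -0.0698, 0.1074]
tool_rot: [-0.498, -0.504, -0.488, 0.51]
ft_force: [0.1, 0.0, -0.9]
finger_gap: 0.223
```

```bash
python3 -c "
from h import *
st()"
```

```text
t 12.07 pos [511.2 -69.8 107.4] jaw deg -1.59 toolx [ 0.0038 -0.0149 -0.9999] q [-0.36  0.14  1.88 -0.01  1.12 -0.33] F [ 0.1  0.  -0.9] M [ 0.02 -0.01  0.03] gap 0.223
```

play_rows(
  xyz=[
    [-0.2,0,-3],
    [-0.1,0,-3],
    [-0.1,0,-3],
    [-0.1,0,-3],
  ],
  dr=[
    [0.002,0.003,0],
    [0,0,0],
    [0,0,0],
    [0,0,0],
  ],
  gripper=[1,1,1,1],
)

```text
time: 12.4
position: [0.5109, -0.0699, 0.0945]
tool_rot: [-0.497, -0.504, -0.489, 0.51]
ft_force: [0.2, 0.1, -0.8]
finger_gap: 0.227
```

```bash
python3 -c "
from h import *
st()"
```

```text
t 12.4 pos [510.9 -69.9  94.5] jaw deg -1.6 toolx [ 0.0011 -0.0128 -0.9999] q [-0.36  0.16  1.89 -0.01  1.09 -0.33] F [ 0.2  0.1 -0.8] M [-0.08 -0.09  0.06] gap 0.227
```

play_rows(
  xyz=[
    [-0.1,0,-3],
    [-0.1,0,-2.5],
    [-0.1,0,-1.5],
    [0,0,-1],
  ],
  dr=[
    [0,0,0],
    [0,0,0],
    [0,0,0],
    [0,0,0],
  ],
  gripper=[1,1,1,1],
)

```text
time: 12.73
position: [0.5106, -0.07, 0.0851]
tool_rot: [-0.497, -0.504, -0.489, 0.51]
ft_force: [0.5, 0.2, -1.3]
finger_gap: 0.226
```

```bash
python3 look.py e3
```

```text
t 12.73 pos [510.6 -70.   85.1] jaw deg -1.59 toolx [ 0.0012 -0.0131 -0.9999] q [-0.36  0.17  1.89 -0.01  1.07 -0.33] F [ 0.5  0.2 -1.3] M [-0.03 -0.13 -0.04] gap 0.226
t 12.78 pos [510.5 -70.   84.9] jaw deg -1.6 toolx [ 0.0011 -0.013  -0.9999] q [-0.36  0.17  1.89 -0.01  1.07 -0.33] F [ 0.9 -1.  -1.3] M [-0.11 -0.09 -0.01] gap 0.228
```

View pics/e3.png

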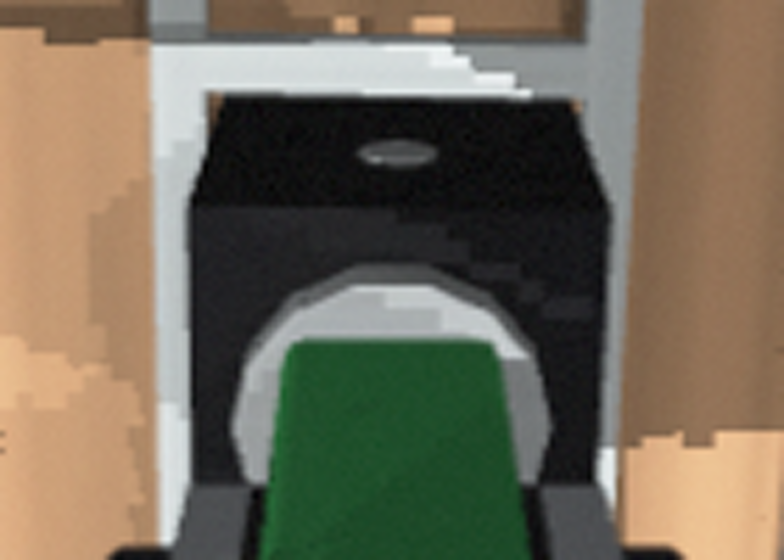

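Almost home: the flange is right over the ring. A last small lowering until light contact.

play_rows(
  xyz=[
    [0,0,-1],
    [0,0,-1],
  ],
  dr=[
    [0,0,0],
    [0,0,0],
  ],
  gripper=[1,1],
)

```text
time: 13.0
position: [0.511, -0.0701, 0.0846]
tool_rot: [-0.497, -0.504, -0.489, 0.51]
ft_force: [-4.1, 1.2, 11.1]
finger_gap: 0.228
```

```bash
python3 -c "
from h import *
st()"
```

```text
t 13.0 pos [511.  -70.1  84.6] jaw deg -1.59 toolx [ 0.0014 -0.0132 -0.9999] q [-0.36  0.17  1.89 -0.01  1.07 -0.33] F [-4.1  1.2 11.1] M [ 0.11  0.88 -0.03] gap 0.228
```

play_rows(
  xyz=[
    [0,0,0.3],
    [0,0,0],
    [0,0,0],
    [0,0,0],
  ],
  dr=[
    [0,0,0],
    [0,0,0],
    [0,0,0],
    [0,0,0],
  ],
  gripper=[0.3,0.3,0,0],
)

```text
time: 13.33
position: [0.5116, -0.0701, 0.0859]
tool_rot: [-0.497, -0.504, -0.489, 0.509]
ft_force: [0.6, -0.7, -0.4]
finger_gap: 0.787
```

```bash
python3 look.py e4
```

```text
t 13.33 pos [511.6 -70.1  85.9] jaw deg -1.58 toolx [ 0.0028 -0.0134 -0.9999] q [-0.36  0.17  1.89 -0.01  1.07 -0.33] F [ 0.6 -0.7 -0.4] M [-0.01 -0.01  0.01] gap 0.787
t 13.38 pos [511.6 -70.1  85.9] jaw deg -1.58 toolx [ 0.0028 -0.0134 -0.9999] q [-0.36  0.17  1.89 -0.01  1.07 -0.33] F [-0.2 -0.2  0.3] M [ 0.04 -0.03 -0.01] gap 0.864
```

View pics/e4.png

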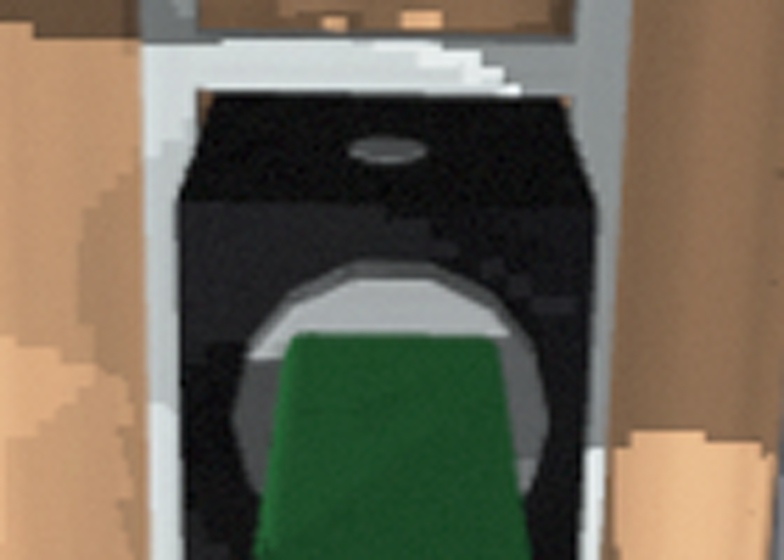

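play_rows(
  xyz=[
    [0,0,20],
    [0,0,30],
    [0,0,30],
    [1,20,10],
    [1,35,0],
  ],
  dr=[
    [0,0,0],
    [0,0,0],
    [0,0,0],
    [0.012,0.003,-0.01],
    [0,0,0],
  ],
  gripper=[0,0,0,0,0],
)

```text
time: 13.85
position: [0.5111, -0.0172, 0.1773]
tool_rot: [-0.487, -0.51, -0.49, 0.513]
ft_force: [-0.2, -0.0, 0.3]
finger_gap: 0.993
```

```bash
python3 -c "
from h import *
st();o,s=wsnap();st(); save('f1.png',s['pixels'])"
```

```text
t 13.85 pos [511.1 -17.2 177.3] jaw deg -2.55 toolx [-5.8e-03 -1.0e-04 -1.0e+00] q [-0.27  0.05  1.83 -0.    1.27 -0.22] F [-0.2 -0.   0.3] M [ 0.   -0.07  0.05] gap 0.993
t 13.9 pos [510.6 -10.4 176.8] jaw deg -2.29 toolx [-0.0062  0.0046 -1.    ] q [-0.26  0.05  1.83  0.    1.27 -0.22] F [ 0.1  5.8 -0.2] M [ 0.17  0.   -0.01] gap 0.999
```

View pics/f1.png

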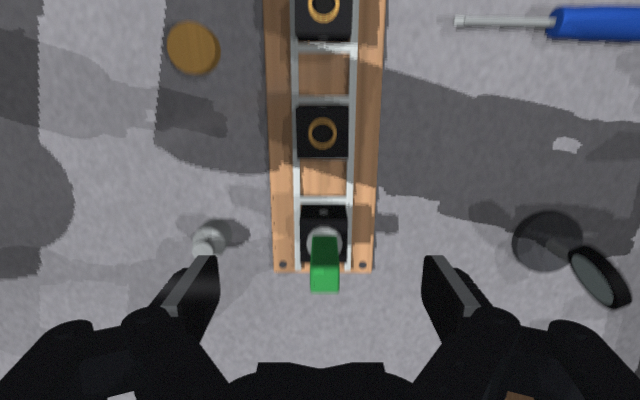

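The gauge stands in the right holder, with its handle at (324,262). The middle ring is at (322,133). Now over the middle holder.

play_rows(
  xyz=[
    [2,20,0],
    [1.5,10,-15],
    [0,2,-30],
    [0,0,-30],
    [0,0,0],
  ],
  dr=[
    [-0.004,-0.006,-0.003],
    [0,0,0],
    [0,0,0],
    [0,0,0],
    [0,0,0],
  ],
  gripper=[0,0,0,0,0],
)

```text
time: 14.32
position: [0.5161, 0.0262, 0.1028]
tool_rot: [0.493, 0.511, 0.488, -0.507]
ft_force: [-2.0, -0.2, -1.0]
finger_gap: 0.996
```

```bash
python3 -c "
from h import *
st();env.snapshot('side');st()"
```

```text
t 14.32 pos [516.1  26.2 102.8] jaw deg -2.13 toolx [ 8.5e-03 -4.0e-04 -1.0e+00] q [-0.18  0.14  1.88  0.    1.11 -0.15] F [-2.  -0.2 -1. ] M [ 0.    0.1  -0.01] gap 0.996
t 14.37 pos [517.6  25.8 105.4] jaw deg -2.14 toolx [ 1.180e-02 -9.000e-04 -9.999e-01] q [-0.18  0.14  1.88  0.    1.11 -0.15] F [0.8 0.3 1. ] M [0.02 0.06 0.01] gap 1.0
```

play_rows(
  xyz=[
    [-3.2,-3,-18],
    [0,0,-22],
    [0,0,-18],
    [0,0,-10],
    [0,0,-4],
  ],
  dr=[
    [0,0.01,-0.005],
    [0,0,0],
    [0,0,0],
    [0,0,0],
    [0,0,0],
  ],
  gripper=[0,0,0,0,0],
)

```text
time: 14.78
position: [0.5214, 0.0205, 0.0408]
tool_rot: [0.494, 0.514, 0.484, -0.508]
ft_force: [-0.5, 0.3, 0.3]
finger_gap: 1.0
```

```bash
python3 -c "
from h import *
st();o,s=wsnap();st(); save('f2.png',s['pixels'])"
```

```text
t 14.78 pos [521.4  20.5  40.8] jaw deg -2.46 toolx [ 0.0155 -0.0038 -0.9999] q [-0.19  0.25  1.9  -0.    0.97 -0.15] F [-0.5  0.3  0.3] M [-0.    0.03  0.02] gap 1.0
t 14.83 pos [521.2  20.6  40.6] jaw deg -2.46 toolx [ 0.0153 -0.0038 -0.9999] q [-0.19  0.25  1.9  -0.    0.97 -0.15] F [-1.  -0.  -0.8] M [ 0.04  0.06 -0.  ] gap 1.001
```

View pics/f2.png

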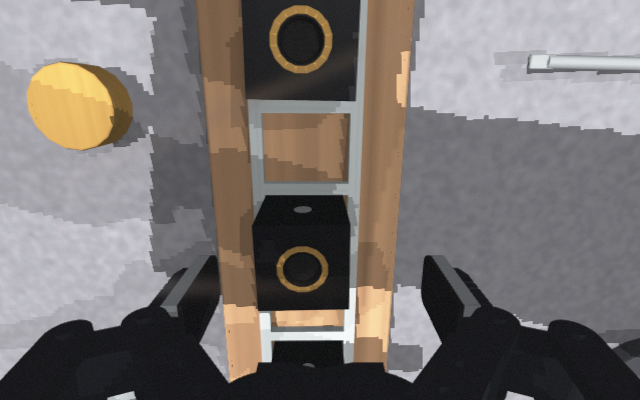

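play_rows(
  xyz=[
    [-7,2.2,-6],
    [0,0,-6],
    [0,0,-5],
    [0,0,0],
  ],
  dr=[
    [0.004,0.0155,0],
    [0,0,0],
    [0,0,0],
    [0,0,0],
  ],
  gripper=[0,0,0,0],
)

```text
time: 15.17
position: [0.5167, 0.0222, 0.0264]
tool_rot: [0.49, 0.512, 0.488, -0.51]
ft_force: [-1.3, -0.5, 0.2]
finger_gap: 1.0
```

```bash
python3 -c "
from h import *
st();env.snapshot('side');st()"
```

```text
t 15.17 pos [516.7  22.2  26.4] jaw deg -2.47 toolx [ 4.5e-03 -6.0e-04 -1.0e+00] q [-0.19  0.27  1.91  0.    0.95 -0.15] F [-1.3 -0.5  0.2] M [-0.02  0.05  0.04] gap 1.0
t 15.22 pos [517.1  22.1  26.8] jaw deg -2.47 toolx [ 5.3e-03 -8.0e-04 -1.0e+00] q [-0.19  0.27  1.91  0.    0.95 -0.15] F [-0.  -0.8  0.4] M [ 0.01  0.02 -0.02] gap 0.998
```

play_rows(
  xyz=[
    [-3,0.5,-4],
    [0,0,0],
    [0,0,0],
    [0,0,0],
    [0,0,0],
  ],
  dr=[
    [0,0.0055,0],
    [0,0,0],
    [0,0,0],
    [0,0,0],
    [0,0,0],
  ],
  gripper=[0,0.4,0.7,1,1],
  squeeze=50,
)

```text
time: 15.63
position: [0.5147, 0.0226, 0.0236]
tool_rot: [-0.49, -0.511, -0.489, 0.511]
ft_force: [-4.4, 0.6, 25.1]
finger_gap: 0.459
```

play_rows(
  xyz=[
    [0,0,0],
    [0,0,0],
  ],
  dr=[
    [0,0,0],
    [0,0,0],
  ],
  gripper=[1,1],
)

```text
time: 15.8
position: [0.5147, 0.0226, 0.0237]
tool_rot: [-0.49, -0.511, -0.489, 0.511]
ft_force: [-0.3, 0.1, -1.8]
finger_gap: 0.462
```

```bash
python3 -c "
from h import *
st();o,s=wsnap();st(); save('f3.png',s['pixels'])"
```

```text
t 15.8 pos [514.7  22.6  23.7] jaw deg -2.46 toolx [ 0.001  -0.0012 -1.    ] q [-0.19  0.28  1.91 -0.    0.95 -0.15] F [-0.3  0.1 -1.8] M [ 0.   -0.02 -0.02] gap 0.462
t 15.85 pos [514.7  22.6  23.7] jaw deg -2.45 toolx [ 0.001  -0.0012 -1.    ] q [-0.19  0.28  1.91 -0.    0.95 -0.15] F [-0.1 -0.4 -0.5] M [-0.04  0.04  0.04] gap 0.46
```

View pics/f3.png

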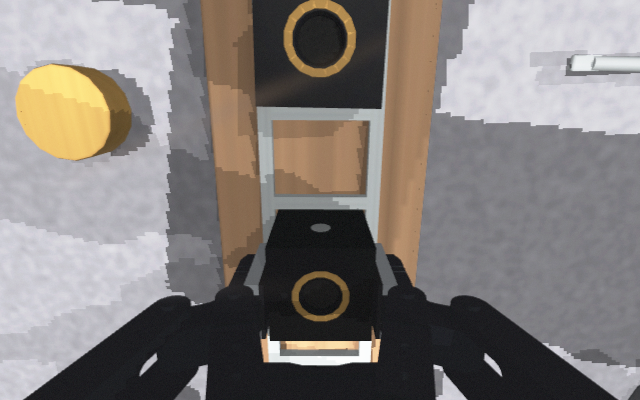

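play_rows(
  xyz=[
    [0,0,8],
    [0,0,20],
    [0,0,30],
    [0,0,30],
    [-3,20,10],
  ],
  dr=[
    [0,0,0],
    [0,0,0],
    [0,0,0],
    [0,0,0],
    [0,0,0],
  ],
  gripper=[1,1,1,1,1],
)

```text
time: 16.27
position: [0.5065, 0.0416, 0.1219]
tool_rot: [-0.486, -0.509, -0.491, 0.514]
ft_force: [1.2, -0.1, -0.6]
finger_gap: 0.459
```

play_rows(
  xyz=[
    [-8,32,0],
    [-8,36,0],
    [-8,36,0],
    [-8,36,0],
    [-8,36,0],
  ],
  dr=[
    [0,0,0.04],
    [0,0,0.04],
    [0,0,0.04],
    [0,0,0.04],
    [0,0,0.04],
  ],
  gripper=[1,1,1,1,1],
)

```text
time: 16.68
position: [0.4694, 0.2198, 0.1306]
tool_rot: [0.538, 0.461, 0.535, -0.46]
ft_force: [0.8, -0.2, -2.3]
finger_gap: 0.457
```

```bash
python3 -c "
from h import *
st()"
```

```text
t 16.68 pos [469.4 219.8 130.6] jaw deg 8.74 toolx [ 0.0035 -0.0018 -1.    ] q [ 0.21  0.11  1.86 -0.    1.17  0.05] F [ 0.8 -0.2 -2.3] M [-0.02 -0.04  0.02] gap 0.457
```

play_rows(
  xyz=[
    [-11,36,0],
    [-11,36,0],
    [-9,30,0],
    [-5,15,0],
    [0,0,0],
  ],
  dr=[
    [0,0,0.01],
    [0,0,0],
    [0,0,0],
    [0,0,0],
    [0,0,0],
  ],
  gripper=[1,1,1,1,1],
)

```text
time: 17.1
position: [0.4273, 0.3485, 0.133]
tool_rot: [0.542, 0.457, 0.54, -0.454]
ft_force: [-0.4, -0.9, -2.3]
finger_gap: 0.462
```

Run:
```python
from h import *
st();o,s=wsnap();st(); save('g1.png',s['pixels']); np.savez('g1.npz',**s)
t=env.snapshot('top'); save('g1t.png',cv2.resize(t['pixels'][150:300,100:340],None,fx=3.3,fy=3.3))
```

```text
t 17.1 pos [427.3 348.5 133. ] jaw deg 9.84 toolx [ 0.0042  0.0013 -1.    ] q [ 0.47  0.19  1.76 -0.    1.18  0.29] F [-0.4 -0.9 -2.3] M [-0.01 -0.01  0.04] gap 0.462
t 17.15 pos [427.8 347.3 133. ] jaw deg 9.82 toolx [ 4.3e-03  6.0e-04 -1.0e+00] q [ 0.46  0.19  1.76 -0.    1.18  0.29] F [-1.3 -0.7 -2.2] M [-0.01  0.06 -0.07] gap 0.459
```

View pics/g1.png

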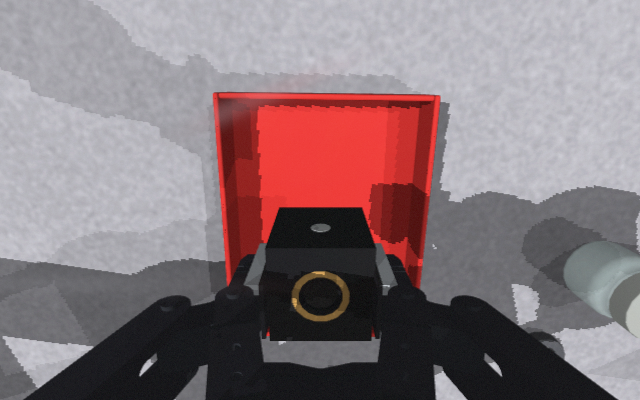

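View pics/g1t.png

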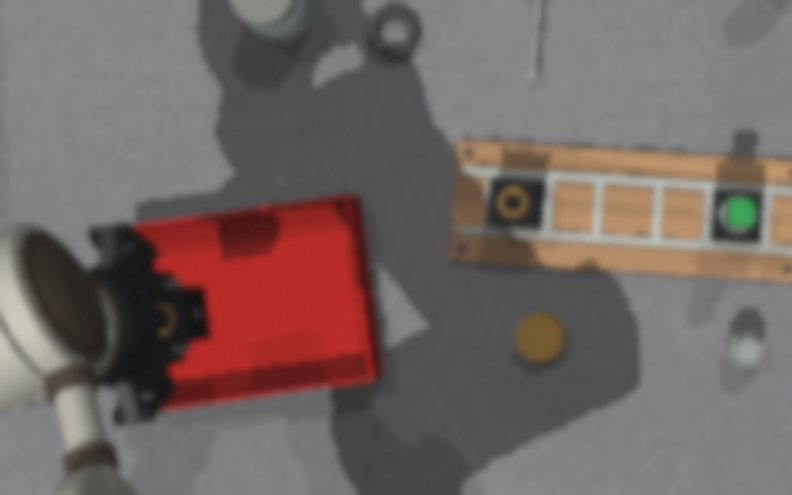

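Run:
```python
from h import *
s=dict(np.load('g1.npz')); a=onz(s,214,94,.04);b=onz(s,440,96,.04); d=b-a; print(a,b,np.linalg.norm(d),np.degrees(np.arctan2(d[1],d[0])))
u=d/np.linalg.norm(d); n=np.array([u[1],-u[0],0]); c=(a+b)/2+n*.095; print('bin',c,'far',c-n*.04,'near',c+n*.04)
```

```text
[0.3476285  0.40728464 0.04      ] [0.49338034 0.43126421 0.04      ] 0.14771126830318437 9.342794348160831
bin [0.4359268  0.32553462 0.04      ] far [0.42943317 0.36500401 0.04      ] near [0.44242044 0.28606523 0.04      ]
```

play_rows(
  xyz=[
    [1,11,-5],
    [0,2,-20],
    [0,0,-25],
    [0,0,-18],
    [0,0,-8],
  ],
  dr=[
    [0,0.004,0],
    [0,0,0],
    [0,0,0],
    [0,0,0],
    [0,0,0],
  ],
  gripper=[1,1,1,1,1],
)

```text
time: 17.62
position: [0.4352, 0.3545, 0.0588]
tool_rot: [0.541, 0.46, 0.537, -0.455]
ft_force: [-0.0, 0.2, -2.1]
finger_gap: 0.46
```

```bash
python3 -c "
from h import *
st();env.snapshot('side');st()"
```

```text
t 17.62 pos [435.2 354.5  58.8] jaw deg 9.36 toolx [ 8.8e-03  9.0e-04 -1.0e+00] q [ 0.47  0.32  1.78 -0.    1.04  0.31] F [-0.   0.2 -2.1] M [-0.07  0.06 -0.01] gap 0.46
t 17.67 pos [434.5 353.9  57.8] jaw deg 9.35 toolx [ 6.8e-03 -3.0e-04 -1.0e+00] q [ 0.47  0.32  1.78 -0.    1.04  0.31] F [-2.3 -1.1 -3.2] M [-0.06  0.1  -0.01] gap 0.459
```

play_rows(
  xyz=[
    [-5,7,-8],
    [0,0,-10],
    [0,0,-7],
    [0,0,-4],
    [0,0,-2],
  ],
  dr=[
    [0,0.007,0],
    [0,0,0],
    [0,0,0],
    [0,0,0],
    [0,0,0],
  ],
  gripper=[1,1,1,1,1],
)

```text
time: 18.08
position: [0.4319, 0.3604, 0.027]
tool_rot: [0.539, 0.459, 0.538, -0.458]
ft_force: [0.1, -0.0, -1.9]
finger_gap: 0.458
```

```bash
python3 -c "
from h import *
st();env.snapshot('side');st()"
```

```text
t 18.08 pos [431.9 360.4  27. ] jaw deg 9.16 toolx [ 0.0027  0.0011 -1.    ] q [ 0.48  0.37  1.78 -0.    0.99  0.32] F [ 0.1 -0.  -1.9] M [-0.02 -0.02  0.03] gap 0.458
t 18.13 pos [431.8 360.3  26.8] jaw deg 9.16 toolx [ 2.3e-03  9.0e-04 -1.0e+00] q [ 0.48  0.37  1.78 -0.    0.99  0.32] F [-0.8  0.1 -1.4] M [-0.06  0.03 -0.02] gap 0.457
```

play_rows(
  xyz=[
    [-1,0,-3],
    [0,0,-2.5],
    [0,0,-1.5],
    [0,0,-1],
  ],
  dr=[
    [0,0.002,0],
    [0,0,0],
    [0,0,0],
    [0,0,0],
  ],
  gripper=[1,1,1,1],
)

```text
time: 18.47
position: [0.4317, 0.361, 0.0197]
tool_rot: [0.539, 0.459, 0.538, -0.457]
ft_force: [-3.1, -1.9, 10.1]
finger_gap: 0.458
```

```bash
python3 -c "
from h import *
st()"
```

```text
t 18.47 pos [431.7 361.   19.7] jaw deg 9.18 toolx [ 0.0023  0.0021 -1.    ] q [0.48 0.39 1.78 0.   0.97 0.32] F [-3.1 -1.9 10.1] M [-0.48  0.81 -0.01] gap 0.458
```

play_rows(
  xyz=[
    [0,0,0.2],
    [0,0,0],
    [0,0,0],
    [0,0,3],
    [0,0,20],
  ],
  dr=[
    [0,0,0],
    [0,0,0],
    [0,0,0],
    [0,0,0],
    [0,0,0],
  ],
  gripper=[0.3,0.3,0.3,0.3,0.3],
)

```text
time: 18.88
position: [0.4305, 0.3603, 0.0415]
tool_rot: [0.538, 0.458, 0.539, -0.458]
ft_force: [0.3, -0.0, -0.4]
finger_gap: 0.697
```

```bash
python3 -c "
from h import *
st();o,s=wsnap();st(); save('g2.png',s['pixels'])"
```

```text
t 18.88 pos [430.5 360.3  41.5] jaw deg 9.17 toolx [-8.e-04  4.e-04 -1.e+00] q [0.48 0.35 1.77 0.   1.02 0.32] F [ 0.3 -0.  -0.4] M [ 0.03 -0.01 -0.02] gap 0.697
t 18.93 pos [434.1 362.4  47.4] jaw deg 9.19 toolx [ 0.0074  0.0047 -1.    ] q [0.48 0.34 1.77 0.   1.02 0.32] F [2.5 1.8 2.7] M [ 0.1  -0.07  0.04] gap 0.699
```

View pics/g2.png

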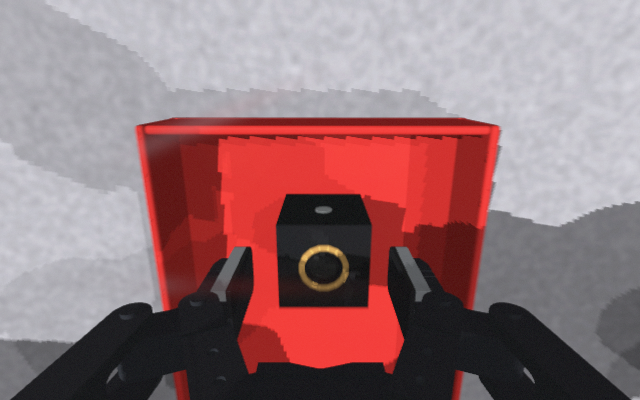

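The middle holder stands upright in the bin at (323,265). Back for the left one.

play_rows(
  xyz=[
    [-2,0,20],
    [0,0,30],
    [2,-10,30],
    [8,-25,5],
    [12,-35,0],
  ],
  dr=[
    [0,0,0],
    [0,0,0],
    [0,0.005,0],
    [0,0,-0.04],
    [0,0,-0.04],
  ],
  gripper=[0.3,0.2,0,0,0],
)

```text
time: 19.35
position: [0.4543, 0.2959, 0.1389]
tool_rot: [0.521, 0.483, 0.521, -0.473]
ft_force: [0.8, -0.6, -0.4]
finger_gap: 1.003
```

play_rows(
  xyz=[
    [12,-36,0],
    [12,-36,0],
    [12,-36,0],
    [12,-35,0],
    [8,-20,0],
  ],
  dr=[
    [0,0,-0.04],
    [0,0,-0.04],
    [0,0,-0.03],
    [0,0,0],
    [0,0,0],
  ],
  gripper=[0,0,0,0,0],
)

```text
time: 19.77
position: [0.516, 0.1256, 0.1445]
tool_rot: [0.497, 0.516, 0.489, -0.498]
ft_force: [0.8, -0.2, 0.2]
finger_gap: 1.003
```

```bash
python3 -c "
from h import *
st();env.snapshot('side');st()"
```

```text
t 19.77 pos [516.  125.6 144.5] jaw deg -1.63 toolx [ 0.0255  0.0095 -0.9996] q [0.01 0.11 1.83 0.01 1.18 0.03] F [ 0.8 -0.2  0.2] M [ 0.03 -0.01  0.  ] gap 1.003
t 19.82 pos [517.5 123.2 144.7] jaw deg -1.75 toolx [ 0.027   0.0077 -0.9996] q [0.   0.11 1.83 0.01 1.18 0.03] F [ 1.5 -2.5 -0.7] M [-0.09 -0.06 -0.  ] gap 0.996
```

play_rows(
  xyz=[
    [0,-9,-10],
    [0,0,-25],
    [0,0,-25],
    [0,0,-12],
    [0,0,-5],
  ],
  dr=[
    [-0.008,0.027,-0.01],
    [0,0,0],
    [0,0,0],
    [0,0,0],
    [0,0,0],
  ],
  gripper=[0,0,0,0,0],
)

```text
time: 20.23
position: [0.5236, 0.1104, 0.0701]
tool_rot: [0.491, 0.515, 0.484, -0.509]
ft_force: [-0.2, 1.2, -0.4]
finger_gap: 1.0
```

Run:
```python
from h import *
st();o,s=wsnap();st(); save('i1.png',s['pixels']); print(proj(s,[.5186,.1118,.053]))
```

```text
t 20.23 pos [523.6 110.4  70.1] jaw deg -2.76 toolx [ 1.390e-02 -9.000e-04 -9.999e-01] q [-0.02  0.23  1.85 -0.    1.04  0.03] F [-0.2  1.2 -0.4] M [-0.02 -0.01 -0.03] gap 1.0
t 20.28 pos [522.9 110.5  69.5] jaw deg -2.75 toolx [ 0.0123 -0.001  -0.9999] q [-0.02  0.23  1.85 -0.    1.04  0.03] F [-1.2 -1.  -0.7] M [ 0.04  0.05 -0.  ] gap 1.005
[308.88327142 242.20177662]
```

View pics/i1.png

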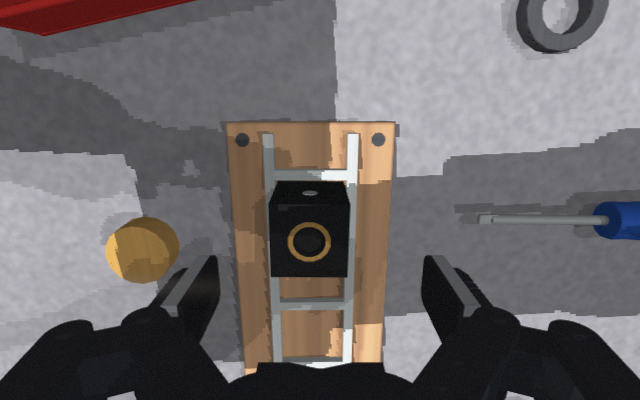

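The left ring is at (309,242), as predicted.

play_rows(
  xyz=[
    [-4.5,1,-10],
    [0,0,-14],
    [0,0,-10],
    [0,0,-5],
    [0,0,-2],
  ],
  dr=[
    [0,0.012,0],
    [0,0,0],
    [0,0,0],
    [0,0,0],
    [0,0,0],
  ],
  gripper=[0,0,0,0,0],
)

```text
time: 20.7
position: [0.5204, 0.1127, 0.0293]
tool_rot: [0.49, 0.513, 0.487, -0.51]
ft_force: [-0.7, -1.6, 0.2]
finger_gap: 1.005
```

```bash
python3 -c "
from h import *
st();env.snapshot('side');st()"
```

```text
t 20.7 pos [520.4 112.7  29.3] jaw deg -2.67 toolx [ 5.2e-03 -8.0e-04 -1.0e+00] q [-0.01  0.3   1.87 -0.    0.97  0.03] F [-0.7 -1.6  0.2] M [-0.04  0.02  0.01] gap 1.005
t 20.75 pos [520.3 112.7  29.1] jaw deg -2.67 toolx [ 4.9e-03 -8.0e-04 -1.0e+00] q [-0.01  0.3   1.87 -0.    0.97  0.03] F [-0.6  0.6  0.4] M [-0.03  0.02 -0.07] gap 1.0
```

play_rows(
  xyz=[
    [-2,-0.7,-4],
    [0,0,-2],
    [0,0,0],
    [0,0,0],
    [0,0,0],
  ],
  dr=[
    [0,0.005,0],
    [0,0,0],
    [0,0,0],
    [0,0,0],
    [0,0,0],
  ],
  gripper=[0,0.3,0.6,1,1],
  squeeze=50,
)

```text
time: 21.17
position: [0.5195, 0.112, 0.0246]
tool_rot: [0.489, 0.512, 0.488, -0.511]
ft_force: [-5.5, -0.5, 24.5]
finger_gap: 0.465
```

play_rows(
  xyz=[
    [0,0,0],
    [0,0,0],
    [0,0,0],
  ],
  dr=[
    [0,0,0],
    [0,0,0],
    [0,0,0],
  ],
  gripper=[1,1,1],
)

```text
time: 21.42
position: [0.5196, 0.112, 0.0248]
tool_rot: [0.489, 0.512, 0.487, -0.511]
ft_force: [-0.1, -0.5, -2.2]
finger_gap: 0.46
```

```bash
python3 -c "
from h import *
st()"
```

```text
t 21.42 pos [519.6 112.   24.8] jaw deg -2.66 toolx [ 2.6e-03 -9.0e-04 -1.0e+00] q [-0.01  0.31  1.87 -0.    0.96  0.03] F [-0.1 -0.5 -2.2] M [ 0.02  0.03 -0.05] gap 0.46
```

play_rows(
  xyz=[
    [0,0,8],
    [0,0,20],
    [0,0,30],
    [0,0,25],
    [-3,10,8],
  ],
  dr=[
    [0,0,0],
    [0,0,0],
    [0,0,0],
    [0,0,0],
    [0,0,0],
  ],
  gripper=[1,1,1,1,1],
)

```text
time: 21.83
position: [0.5119, 0.1212, 0.1163]
tool_rot: [-0.486, -0.51, -0.489, 0.514]
ft_force: [0.9, -0.1, -0.9]
finger_gap: 0.459
```

play_rows(
  xyz=[
    [-12,28,0],
    [-15,32,0],
    [-15,32,0],
    [-12,28,0],
    [-8,15,0],
  ],
  dr=[
    [0,0,0.045],
    [0,0,0.045],
    [0,0,0.045],
    [0,0,0.045],
    [0,0,0.03],
  ],
  gripper=[1,1,1,1,1],
)

```text
time: 22.25
position: [0.4495, 0.2617, 0.1205]
tool_rot: [0.539, 0.458, 0.539, -0.457]
ft_force: [0.3, 0.6, -2.8]
finger_gap: 0.455
```

```bash
python3 -c "
from h import *
st();o,s=wsnap();st(); save('j1.png',s['pixels'])"
```

```text
t 22.25 pos [449.5 261.7 120.5] jaw deg 9.36 toolx [ 1.8e-03  7.0e-04 -1.0e+00] q [0.29 0.13 1.86 0.   1.15 0.13] F [ 0.3  0.6 -2.8] M [ 0.01 -0.01  0.02] gap 0.455
t 22.3 pos [447.8 263.4 120.1] jaw deg 9.51 toolx [-0.      0.0019 -1.    ] q [0.3  0.13 1.86 0.   1.15 0.13] F [-2.5  2.4 -1.6] M [0.1  0.15 0.01] gap 0.46
```

View pics/j1.png

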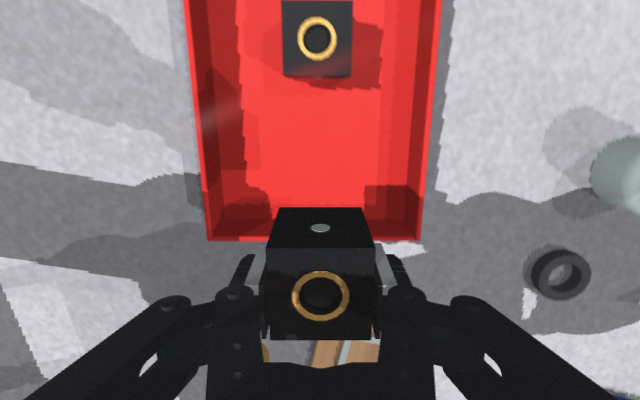

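play_rows(
  xyz=[
    [-5,18,0],
    [-1,3,-3],
    [0,0,-20],
    [0,0,-20],
    [0,0,-10],
  ],
  dr=[
    [0,0,0],
    [0,0,0],
    [0,0,0],
    [0,0,0],
    [0,0,0],
  ],
  gripper=[1,1,1,1,1],
)

```text
time: 22.72
position: [0.4394, 0.2898, 0.0665]
tool_rot: [0.541, 0.457, 0.541, -0.453]
ft_force: [0.2, -0.2, -2.4]
finger_gap: 0.459
```

```bash
python3 -c "
from h import *
st();env.snapshot('side');st()"
```

```text
t 22.72 pos [439.4 289.8  66.5] jaw deg 9.86 toolx [ 0.0039  0.0038 -1.    ] q [0.35 0.23 1.87 0.   1.04 0.18] F [ 0.2 -0.2 -2.4] M [-0.03  0.04 -0.05] gap 0.459
t 22.77 pos [438.2 289.2  64.9] jaw deg 9.85 toolx [ 7.0e-04  2.6e-03 -1.0e+00] q [0.35 0.23 1.87 0.   1.04 0.18] F [-1.3 -1.2 -3.5] M [-0.06  0.12 -0.  ] gap 0.461
```

play_rows(
  xyz=[
    [2,-4,-8],
    [0,0,-12],
    [0,0,-9],
    [0,0,-5],
    [0,0,-2],
  ],
  dr=[
    [-0.002,0,0],
    [0,0,0],
    [0,0,0],
    [0,0,0],
    [0,0,0],
  ],
  gripper=[1,1,1,1,1],
)

```text
time: 23.18
position: [0.4411, 0.284, 0.0262]
tool_rot: [0.541, 0.456, 0.54, -0.455]
ft_force: [-0.5, -1.2, -3.4]
finger_gap: 0.461
```

```bash
python3 -c "
from h import *
st();env.snapshot('side');st()"
```

```text
t 23.18 pos [441.1 284.   26.2] jaw deg 9.74 toolx [ 1.1e-03  3.0e-04 -1.0e+00] q [ 0.34  0.29  1.89 -0.    0.96  0.17] F [-0.5 -1.2 -3.4] M [-0.07  0.01 -0.01] gap 0.461
t 23.23 pos [440.8 283.9  26. ] jaw deg 9.74 toolx [ 6.e-04  1.e-04 -1.e+00] q [ 0.34  0.29  1.89 -0.    0.96  0.17] F [-0.6 -0.1 -2.6] M [0.02 0.07 0.01] gap 0.463
```

play_rows(
  xyz=[
    [0,0,-2.5],
    [0,0,-1.5],
    [0,0,-1],
    [0,0,-0.7],
  ],
  dr=[
    [0,0,0],
    [0,0,0],
    [0,0,0],
    [0,0,0],
  ],
  gripper=[1,1,1,1],
)

```text
time: 23.57
position: [0.4422, 0.2843, 0.0212]
tool_rot: [0.541, 0.457, 0.54, -0.455]
ft_force: [0.2, 0.5, -2.4]
finger_gap: 0.463
```

```bash
python3 -c "
from h import *
st()"
```

```text
t 23.57 pos [442.2 284.3  21.2] jaw deg 9.73 toolx [ 0.0033  0.0011 -1.    ] q [ 0.34  0.3   1.88 -0.    0.95  0.17] F [ 0.2  0.5 -2.4] M [-0.02  0.   -0.  ] gap 0.463
```

play_rows(
  xyz=[
    [0,0,-1],
    [0,0,-0.7],
  ],
  dr=[
    [0,0.003,0],
    [0,0,0],
  ],
  gripper=[1,1],
)

```text
time: 23.73
position: [0.4425, 0.2846, 0.0206]
tool_rot: [0.54, 0.456, 0.541, -0.455]
ft_force: [-4.3, -1.1, 7.7]
finger_gap: 0.454
```

```bash
python3 -c "
from h import *
st()"
```

```text
t 23.73 pos [442.5 284.6  20.6] jaw deg 9.75 toolx [ 2.0e-04  1.1e-03 -1.0e+00] q [0.34 0.31 1.88 0.   0.95 0.17] F [-4.3 -1.1  7.7] M [-0.48  0.72 -0.06] gap 0.454
```

On the floor. Releasing and rising.

play_rows(
  xyz=[
    [0,0,0.2],
    [0,0,0],
    [0,0,0],
    [0,0,3],
    [0,0,15],
  ],
  dr=[
    [0,0,0],
    [0,0,0],
    [0,0,0],
    [0,0,0],
    [0,0,0],
  ],
  gripper=[0.3,0.3,0.3,0.3,0.3],
)

```text
time: 24.15
position: [0.4421, 0.2844, 0.0381]
tool_rot: [0.54, 0.456, 0.541, -0.456]
ft_force: [-0.5, 0.4, 0.0]
finger_gap: 0.703
```

play_rows(
  xyz=[
    [-2,0,25],
    [-3,-5,35],
    [-20,-10,35],
    [-20,-10,30],
    [-10,0,0],
  ],
  dr=[
    [0,0,0],
    [0,0,0],
    [0,0,0],
    [0,0,0],
    [0,0,0],
  ],
  gripper=[0.3,0.3,0.3,0.3,0.3],
)

```text
time: 24.57
position: [0.3872, 0.2585, 0.1705]
tool_rot: [0.541, 0.457, 0.54, -0.455]
ft_force: [0.4, 0.9, 1.2]
finger_gap: 0.703
```

play_rows(
  xyz=[
    [-10,-30,10],
    [-10,-35,0],
    [-5,-35,0],
    [0,-30,0],
    [0,-10,0],
  ],
  dr=[
    [0,0,0],
    [0,0,0],
    [0,0,0],
    [0,0,0],
    [0,0,0],
  ],
  gripper=[0.3,0.3,0.3,0.3,0.3],
)

```text
time: 24.98
position: [0.3608, 0.1168, 0.1861]
tool_rot: [0.546, 0.458, 0.539, -0.449]
ft_force: [0.0, 0.0, -0.0]
finger_gap: 0.703
```

Run:
```python
from h import *
st();o,w=wsnap();save('kw.png',w['pixels']);t=env.snapshot('top'); save('kt.png',t['pixels']);np.savez('kt.npz',**t)
s=env.snapshot('side'); save('ks.png',cv2.resize(s['pixels'][120:300,140:460],None,fx=2.5,fy=2.5,interpolation=cv2.INTER_CUBIC)); st()
```

```text
t 24.98 pos [360.8 116.8 186.1] jaw deg 10.24 toolx [ 0.015   0.0036 -0.9999] q [-0.01 -0.37  2.17  0.    1.32 -0.19] F [ 0.  0. -0.] M [ 0.01  0.04 -0.02] gap 0.703
t 25.13 pos [361.2 119.  186. ] jaw deg 10.21 toolx [ 0.0144  0.0053 -0.9999] q [-0.01 -0.37  2.17  0.01  1.32 -0.19] F [ 0.1  0.2 -0.3] M [-0.03  0.02  0.01] gap 0.699
```

View pics/kt.png

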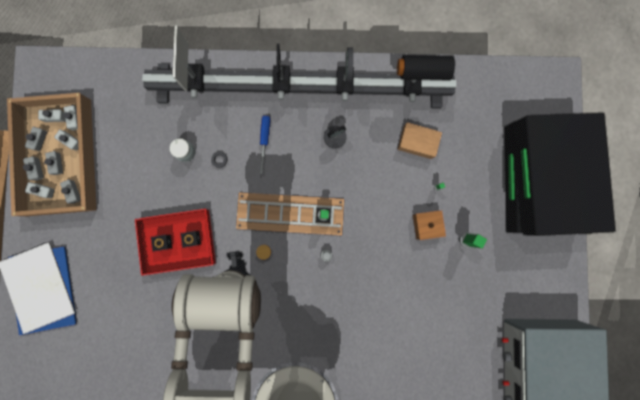

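View pics/ks.png

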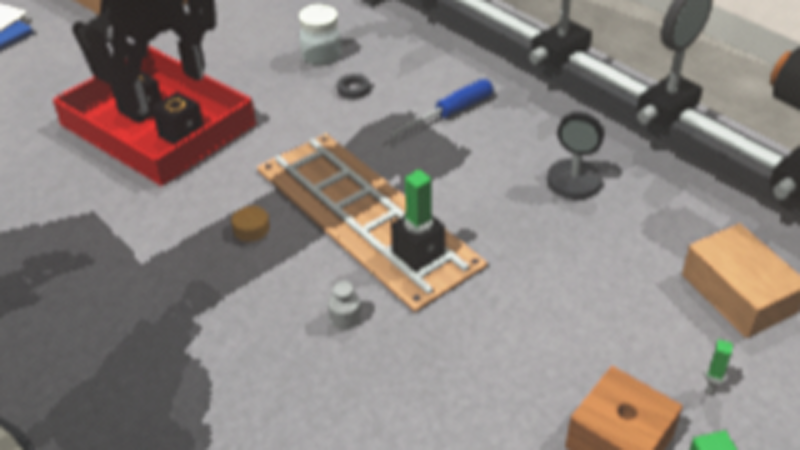

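View pics/kw.png

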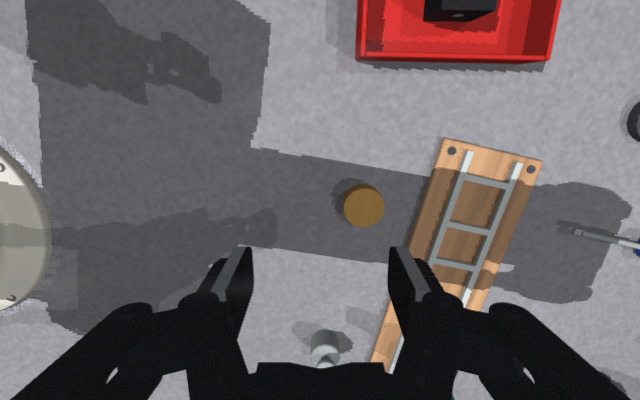

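The top view shows both rejects upright in the bin at (160,243) and (191,239), the gauge in the right holder at (324,215), and the bystanders in place. I'll let the arm come to rest and hand in.

play_rows(
  xyz=[
    [0,0,0],
    [0,0,0],
    [0,0,0],
  ],
  dr=[
    [0,0,0],
    [0,0,0],
    [0,0,0],
  ],
  gripper=[0.3,0.3,0.3],
)

```text
time: 25.38
position: [0.3613, 0.121, 0.1861]
tool_rot: [0.545, 0.458, 0.541, -0.448]
ft_force: [-0.5, -0.2, 0.2]
finger_gap: 0.702
```

Run:
```python
from h import *
t=dict(np.load('kt.npz')); h=cv2.cvtColor(t['pixels'],cv2.COLOR_RGB2HSV); m=cv2.inRange(h,(12,80,50),(30,255,255))
c=np.array([.435,.324]);a=np.radians(9.4)
for b in((152,235,168,251),(183,231,199,247)):
    p=np.argwhere(m[b[1]:b[3],b[0]:b[2]])[:,::-1]+[b[0],b[1]]; q=onz(t,*cv2.minEnclosingCircle(p.astype(np.float32))[0],.049)
    d=q[:2]-c; print(q.round(3),'in bin',(d@[np.cos(a),np.sin(a)]).round(3),(d@[-np.sin(a),np.cos(a)]).round(3))
st(); print(env.hand_in())
```

```text
[0.431 0.361 0.049] in bin 0.002 0.037
[0.442 0.284 0.049] in bin 0.0 -0.04
t 25.38 pos [361.3 121.  186.1] jaw deg 10.34 toolx [ 0.0144  0.0064 -0.9999] q [-0.   -0.36  2.17  0.01  1.32 -0.18] F [-0.5 -0.2  0.2] M [ 0.03 -0.   -0.01] gap 0.702
the job is handed in; nothing more can be done
None
```

The gauge fits the right holder and is standing fully home there, still in its nest. The left and middle holders stand upright in the red bin. I handed the job in at 25.4 s.

- **Trying the bores:** I tried left, middle, then right. In the left and middle bores the pin stopped at the same height, about 10 mm down, with vertical readings of about 12 N or less. In the right one it passed that height freely and the flange seated 25.7 mm lower, close to the expected 26 mm, at 11 N.
- **Rejects:** The last top view puts them at (2, 37) mm and (0, −40) mm from the bin centre, inside the limits of 60 and 80 mm.
- **Last pictures:** The gauge is upright, the bystanders look to be where they started, and the gripper is clear of everything.
- **Disagreements:** The top and wrist cameras differed by 1–2 mm on the ring positions. The arm also drifted a few millimetres between moves, which I corrected by looking again. No check failed.

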